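# Clamp a batch of conduit stubs in the V-groove drilling fixture

### The arm

A 6-joint arm with a two-finger parallel gripper is mounted at the origin on the work surface. World frame = base frame: x ahead of the robot, y to its left, z up, the work surface at z = 0. Lengths are in m, angles in rad, forces in N, time in s.
With the tool pointing down it reaches from about 0.35 to 0.85 m from the base axis. Payload 8.1 kg.
Tool frame: the origin (TCP) lies between the finger pads; the fingertips stand 11 mm ahead of it and the grasp point (between the pads) lies 8 mm behind it (tips_ahead is the z of the fingertips in the tool frame, in m); z points along the fingers, y is the line along which they close (so a half turn about z gives the same grasp; the last joint's range is limited). The gripper opens to 93 mm and grips with 3 to 60 N. Pads are 15 mm wide; open, the fingers measure 128 mm over their backs; the gripper's body (75 mm by 188 mm) begins 65 mm behind the grasp point.
Start: joints at [1.119, 0.13, 1.488, -0, 1.523, -0.085], TCP at [0.215, 0.56, 0.23] pointing down, gripper open.
Joint ranges: [-2.96, 2.96], [-0.89, 2.26], [0.02, 2.5], [-1.34, 4.48], [0, 2.73], [-2.66, 2.66]. Speed limits (rad/s): [2.39, 2.39, 2.79, 3.14, 3.14, 3.14].

### API

Orientations are given as a rotation vector (axis times angle).
In Python, from plant import read_state, read_camera, close_job, tips_ahead gives the robot as it stands. The module is installed in compiled form; this text tells all that it offers.
- The arm moves only by the tool move_arm, never from a script. Its argument "plan" is a list of rows, each a list of 7 numbers: the turn, a rotation vector about the tool's x, y, z in units of 6 degrees (1.0 is 6 degrees), then the shift along the tool's x, y, z in units of 25 mm (1.0 is 25 mm), then the finger opening in mm, from 0 to 93. A call has exactly 10 rows; each row shifts and turns the commanded pose from where the row before left it, along the tool's axes as they then stand; what a row does not reach is not made up. A row lasts 1/10 s, in which the tool goes at most 50 mm and 8.59 degrees, less where a joint would pass 70% of its speed; a pose out of reach is approached as far as the arm can. A call is refused whole if a number of a shift passes 1 or a number of a turn 1, either way. A call with a gripper value outside its range is refused whole. The fingers move at their own pace and stop on an object; "force" is the grip in N (left out, the last holds). Time passes only in rows, so rows that do not move let the fingers close, or fill a call up. It gives the time, the measured TCP pose, the force, the opening and the grip force at its end, in the units of the state.
- read_state(): the state, without advancing time (a new reading comes with each control period).
- read_camera(name): name is "scene" or "top"; returns a dict with "frame" (384x512x3 uint8, red, green, blue), "z_map" (384x512 float32, m along the optical axis (not along the pixel's ray), 0 where there is no reading), "fx", "fy", "cx", "cy" (pixels), "rvec" (rotation vector, rad) and "tvec" (3), from world to camera coordinates, as OpenCV has them. Camera axes: x right, y down, z forward; pixel columns grow to the right and rows downward; lengths in m; the calibration is good to about 2 mm. A picture is of the moment at which its call begins.
- close_job(): hands the job in; it is judged then, once.
The state is a dict: "t": time; "q": joint angles; "dq": joint speeds; "joint_torque": joint torques, N m; "tool_pos": TCP position; "orientation": TCP orientation; "force": force on the tool from outside, world axes, zero at the start; "wrist_torque": the same for the moment, N m; "opening": finger opening in m; "gripper_force": force on a finger pad.
Only numpy, scipy, OpenCV 4.12 (cv2) and the standard library are available. Lean on these libraries where they do the work, as an engineer would, in place of code of your own. Each camera call takes 0.05 s, during which the arm holds its last target. There are 200 camera calls.

### The job

The drilling fixture is still closed and set for the last batch of longer pieces: swing its clamp strap clear, lift the cam lever to free the sliding stop, and lay every conduit stub from the plywood rack in a V-groove of its own. Then slide the stop up until all the stubs are butted against the fence, press the cam lever right down to lock the stop there, and last of all swing the strap back over the stubs until it is fully home under its keeper. Leave the brass coupling and the marker pen where they are.

Things in the scene. Friction and masses are not known exactly. Their poses are not given: they have to be found in the camera images.
- fixture: drilling fixture, fixed to the table, turned up to 9 degrees. Origin on the table under the middle of the V-grooves; z up, y along the grooves to the fence, x across them, away from the robot. Aluminium base plate, 12 mm high, from x -126 to 136, y -230 to 92 mm. Two dark V-bars 26 mm thick at y -40 and +40, 56 mm high, each with three 90-degree grooves at x -54, 0, 54 (47 mm wide at the top)
- groove1 (a point): where a stub's centre lies when it is seated in the groove nearest the robot (fixture x -54 mm) and touches the fence; 50 mm above the table; axes as the fixture's, y along the groove. A stub bridges both V-bars; in the 54 mm gap between the bars, fingers round its middle have room down to the base plate
- groove2 (a point): the same for the middle groove (fixture x = 0)
- groove3 (a point): the same for the groove farthest from the robot (fixture x +54 mm)
- fence (a point): middle of the top edge of the fence's face (fixture x 0, y +65 mm), 60 mm above the table: a steel plate 150 mm long and 12 mm thick across the +y ends of the grooves
- stub1_mid (a point): centre of a plain steel conduit stub, a round tube 25 mm in diameter, 130 mm long, about 130 g; its x axis runs along it. The two or three present start level in the notches of the plywood rack at the robot's left, see rack; absent ones read None. Laid within some 10 mm of a groove it rolls in and centres; seated, its axis is 50 mm above the table
- stub2_mid (a point): centre of a second, identical stub; None if it is absent
- stub3_mid (a point): centre of a third, identical stub; None if it is absent
- rack: stock rack, fixed, a plywood tray 186 (its x) by 196 mm (its y); origin on the table under its middle, z up. Floor 5 mm high; across it two notched boards 14 mm thick at y -45 and +45 with three notches 30 mm wide at x -62, 0, 62, board tops 42 mm, notch floors 20 mm above the table, so a stub lies along y, centre 32 mm up, middle free; end walls 35 mm high at y -94 and +94
- stop (a joint): sliding stop on its rail (m): gap between its face and the end of a stub that touches the fence; 0 = stubs held between fence and stop, larger = farther back along the fixture's -y, up to 0.055; starts at 0.02 to 0.05. Slides with about 2 N when the cam is released and pushes the stubs before it (about 1 N more each); locked, it holds some 18 N
- stop_face (a point): middle of the stop face that meets the stubs, 50 mm above the table: front of a steel crossbar 150 mm long along the fixture's x, 12 mm thick along y, from 34 to 60 mm above the table. Behind it a saddle 54 mm wide, 42 mm high carries the cam lever; the bar's back can be pushed 35 to 70 mm either side of its middle
- cam_lever (a joint): cam lock lever of the stop (rad): 0 = down, pointing to the fixture's -x (the robot) and 12 degrees up, locked; 1.57 = up, 12 degrees past upright, released; range -0.02 to 1.6. Below about 0.35 the cam bites and is stiff: 9 N at the knob to press it down, 7 N to lift it. Stays where it is left. Starts at 0 to 0.08; locked means below 0.2, released above 0.9
- cam_knob (a point): centre of the lever's black barrel knob, 20 mm in diameter, 22 mm long along the fixture's y, flat-ended; 76 mm from the pivot; 66 mm above the table with the lever down, 124 mm with it up; the lever is a rod 10 mm thick. It can be pinched from above by its flat ends, and turns in the grip
- cam_pivot (a point): pivot of the cam lever, its axis along the fixture's y; 50 mm above the table, 65 mm behind the stop face (along -y); moves with the stop
- strap (a joint): clamp strap (rad), a flat steel bar swinging level about an upright stud: 0 = closed, across all grooves along the fixture's x, tip under the keeper; grows as the knob swings to +y (counter-clockwise from above); 1.57 = along +y, clear of the grooves (clear from 1.2); range -0.01 to 2.2. Starts at 0 to 0.15; home means below 0.1. Stays where left; 1 to 10 N at the knob
- strap_knob (a point): middle of the strap's upright black knob, 22 mm in diameter, from 88 to 116 mm above the table; 182 mm from the pivot. The strap is 28 mm wide, from 66 to 75 mm above the table; three sprung pads under it ride up on to the stubs in the last 0.3 rad of closing
- strap_pivot (a point): the strap's upright pivot axis (fixture x -100, y 40 mm), at the height of the knob's middle. The keeper, a C-shaped block 83 mm high that the tip enters, stands at fixture x 118, y 40
- coupling: bystander: brass coupling standing upright, 34 mm in diameter, 42 mm high, on the table beside the fence end of the fixture; origin at the centre of its underside
- marker: bystander: white marker pen, 120 mm long, 14 mm thick, lying on the table along the rack's left end; origin under its middle
Not all that is in view belongs to the job. Leave any purple look-alike of the part that bears stub2_mid alone.

How it is judged:
By the outcome, as a careful person would: the job done as asked, in the order asked, and still so for the second after the job is handed in, with the robot touching nothing.
Of stub1, stub2, stub3 only 2 to 3 are there at a start; the rules pass over those that are not, and their reading is None.
At some moment in a run one of stub1, stub2, stub3 may be knocked a few centimetres aside while the robot is not near it.
Once in a run the grip may slacken for a moment while it holds something.
It also fails if it takes over 208 s, if anything falls off the work surface, if the arm or the gripper's body presses on something with over 40 N, if the wrist force passes 120 N, or if a joint passes its speed limit or range.

## Working session

There is one attempt and no reset: what is moved stays moved. The work goes in short steps, Python scripts to look and compute and a tool call to move; the robot and the scene stay as the last step left them, time stands still between calls to the robot, and variables do not carry over. Pictures are saved under pics/ and viewed, at most 14 in all, crops included, and the job is handed in when it is done.

Besides the shell and the picture viewer there is one more tool, called after "Call:" by a JSON object that holds its "op" and its "data". move_arm: Moves the arm, as the interface text tells. Its arguments: {"type":"object","properties":{"plan":{"type":"array","items":{"type":"array","items":{"type":"number"}}},"force":{"type":"number"}},"required":["plan"]}

```bash
mkdir -p pics; cat > h.py <<'E'
import numpy as np, cv2
from plant import read_state, read_camera, close_job, tips_ahead
def snap(name):
    c=read_camera(name); R=cv2.Rodrigues(np.array(c['rvec'],float))[0]; c['R']=R; c['t']=np.array(c['tvec'],float).ravel()
    z=c['z_map']; v,u=np.mgrid[:z.shape[0],:z.shape[1]]
    P=np.stack([(u-c['cx'])/c['fx']*z,(v-c['cy'])/c['fy']*z,z],-1)
    c['W']=(P-c['t'])@R; c['W'][z==0]=np.nan
    return c
def save(c,f,crop=None,s=1):
    im=c['frame'][:,:,::-1]
    if crop: a,b,d,e=crop; im=im[b:e,a:d]
    cv2.imwrite('pics/'+f,cv2.resize(im,None,fx=s,fy=s,interpolation=cv2.INTER_CUBIC))
def ray(c,u,v,h):
    d=c['R'].T@np.array([(u-c['cx'])/c['fx'],(v-c['cy'])/c['fy'],1]); o=-c['R'].T@c['t']
    return o+d*(h-o[2])/d[2]
def proj(c,p):
    q=c['R']@np.array(p)+c['t']; return q[0]/q[2]*c['fx']+c['cx'],q[1]/q[2]*c['fy']+c['cy']
E
python3 - <<'E'
from h import *
for n in('scene','top'):
    c=snap(n); save(c,n+'0.png',s=1.5); print(n,-c['R'].T@c['t'],c['fx'])
    np.savez(n+'0.npz',W=c['W'],f=c['frame'])
s=read_state(); print(s,tips_ahead)
E
```

```text
scene [0.91183129 0.22904217 0.73723343] 382.1430366714941
top [0.33421779 0.11607382 0.88679046] 390.01790362883867
{'t': 0.1, 'q': array([ 1.11859215e+00,  1.31100126e-01,  1.48915088e+00,  6.91954168e-06,
        1.52297188e+00, -8.53779272e-02]), 'dq': array([-0.00043685, -0.0013604 , -0.00263745, -0.00094467,  0.00273392,
       -0.00150824]), 'joint_torque': array([ 1.32821286e-03, -5.61343038e+01, -4.93094087e+01,  7.70263933e-02,
        2.92349397e-02, -1.12293637e-05]), 'tool_pos': array([0.21494751, 0.55966423, 0.22869437]), 'orientation': array([-5.72904266e-01, -3.08846518e+00,  2.46557904e-03]), 'force': array([ 0.07519841, -0.28059197,  0.38481136]), 'wrist_torque': array([0.02799854, 0.02162378, 0.05485447]), 'gripper_force': 0.0, 'opening': 0.09294335185290041} 0.011
```

View pics/scene0.png

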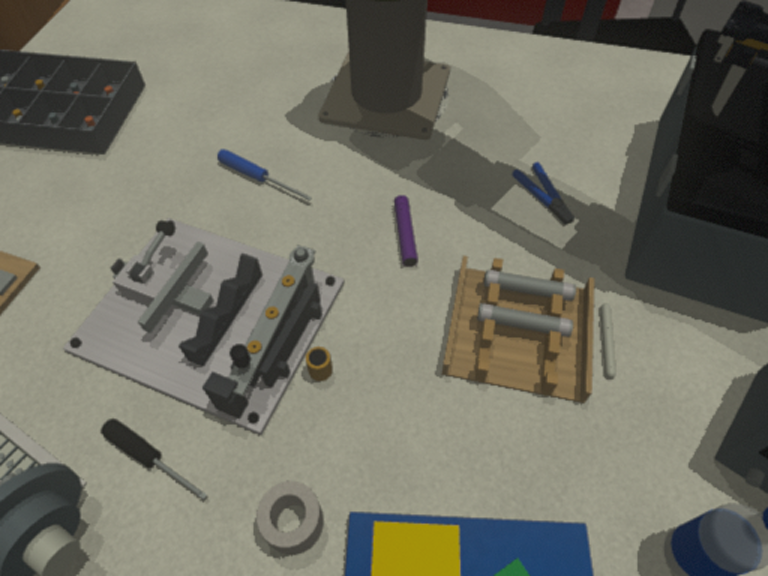

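View pics/top0.png

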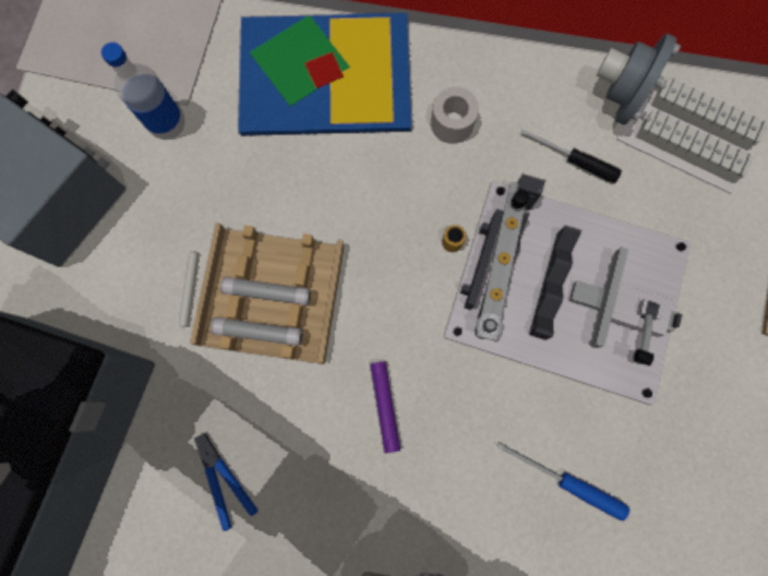

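Scene view: two stubs in the rack, at about (528,285) and (525,320); the third notch is empty. The purple decoy is at (405,230). The fixture is closed, with the cam lever down at (165,228). The top view agrees: stub centres at (265,290) and (255,332), strap stud (490,326), strap knob (521,198) and cam knob (644,357).

```bash
cat > m.py <<'E'
from h import *
def rect(P): 
    r=cv2.minAreaRect((P*1000).astype(np.float32)); return np.round(r[0],1),np.round(r[1],1),round(r[2],1)
for n in ('top','scene'):
    c=snap(n); W=c['W']; f=c['frame'].astype(int)
    Z=W[...,2]
    # plate
    roi=(W[...,0]>.25)&(W[...,0]<.75)&(W[...,1]<.03)&(W[...,1]>-.42)
    m=(roi&(Z>.007)&(Z<.018)).astype(np.uint8); m=cv2.morphologyEx(m,cv2.MORPH_OPEN,np.ones((3,3)))
    k,l,st,_=cv2.connectedComponentsWithStats(m); i=1+np.argmax(st[1:,4]); print(n,'plate',rect(W[l==i][:,:2]),np.nanmedian(Z[l==i]))
    for nm,lo,hi,reg in(('stubs',.036,.05,(W[...,1]>.17)&(W[...,1]<.42)&(W[...,0]>.25)&(W[...,0]<.6)),):
        sat=f.max(-1)-f.min(-1)
        m=(reg&(Z>lo)&(Z<hi)&(sat<30)).astype(np.uint8)
        k,l,st,_=cv2.connectedComponentsWithStats(m)
        for i in range(1,k):
            if st[i,4]>60: print(nm,rect(W[l==i][:,:2]),np.nanmax(Z[l==i]),st[i,:4])
    dark=f.max(-1)<60
    m=(roi&(Z>.03)&dark).astype(np.uint8)
    k,l,st,ce=cv2.connectedComponentsWithStats(m)
    for i in range(1,k):
        if st[i,4]>15: print('dark',np.round(ce[i]*1.5),st[i,4],np.round(np.nanmedian(W[l==i],0),3),np.nanmax(Z[l==i]).round(3))
c=snap('top')
for nm,u,v,h in(('stud',490,326,.09),('strapknob',521,198,.116),('camknob',644,357,.073),('coupling',455,237,.042),('bolt',500,191,.012),('bolt',681,246,.012),('bolt',647,393,.012),('bolt',458,331,.012),('pad',512,223,.075),('pad',504,258,.075),('pad',496,294,.075),('barfar',621,250,.06),('barnear',600,344,.06)):
    print(nm,ray(c,u/1.5,v/1.5,h).round(4))
E
python3 m.py
```

```text
top plate (array([ 555.4, -136. ]), array([315.1, 262.8]), 81.5) 0.01429632731368703
stubs (array([470. , 317.4]), array([ 24.9, 129.5]), 1.6) 0.04995210785784287 [147 185  60  18]
stubs (array([408.9, 317.9]), array([ 24.8, 129.4]), 2.4) 0.04988712685822979 [140 212  61  18]
dark [524. 198.] 188 [ 0.652 -0.028  0.105] 0.123
dark [483. 254.] 250 [0.581 0.008 0.061] 0.068
dark [553. 282.] 906 [ 0.554 -0.1    0.047] 0.062
dark [676. 320.] 26 [ 0.527 -0.282  0.047] 0.05
dark [642. 356.] 97 [ 0.46  -0.225  0.077] 0.082
scene plate (array([ 555.5, -131. ]), array([323.1, 262.5]), 81.5) 0.011078547610416135
stubs (array([407.9, 319.4]), array([ 28.2, 129. ]), 1.8) 0.04703390122942485 [323 179  61  20]
stubs (array([468.7, 319.1]), array([ 28. , 128.9]), 2.1) 0.04743297352260048 [319 202  63  21]
dark [165. 227.] 75 [ 0.465 -0.221  0.073] 0.077
dark [221. 309.] 906 [ 0.562 -0.099  0.043] 0.058
dark [117. 266.] 30 [ 0.53  -0.28   0.041] 0.047
dark [135. 277.] 24 [ 0.546 -0.239  0.051] 0.055
dark [291. 306.] 191 [ 0.531 -0.004  0.04 ] 0.07
dark [287. 340.] 483 [0.597 0.011 0.047] 0.07
dark [271. 344.] 18 [ 0.6   -0.013  0.039] 0.071
dark [240. 356.] 158 [ 0.653 -0.019  0.113] 0.118
dark [226. 399.] 231 [ 0.693 -0.028  0.058] 0.084
stud [ 0.4647 -0.0099  0.09  ]
strapknob [ 0.6454 -0.0245  0.116 ]
camknob [ 0.4609 -0.2292  0.073 ]
coupling [0.5969 0.0522 0.042 ]
bolt [ 0.6933 -0.0093  0.012 ]
bolt [ 0.6519 -0.2983  0.012 ]
bolt [ 0.4183 -0.2636  0.012 ]
bolt [0.4618 0.0242 0.012 ]
pad [ 0.6217 -0.0238  0.075 ]
pad [ 0.5677 -0.019   0.075 ]
pad [ 0.5137 -0.0146  0.075 ]
barfar [ 0.6133 -0.1891  0.06  ]
barnear [ 0.4706 -0.1717  0.06  ]
```

```bash
cat >> h.py <<'E'
from scipy.spatial.transform import Rotation as Ro
TH=np.deg2rad(-8.5); O=np.array([.5607,-.064])
EX=np.array([np.cos(TH),np.sin(TH)]); EY=np.array([-np.sin(TH),np.cos(TH)])
def fx(x,y,z): return np.r_[O+x*EX+y*EY,z]
def tofx(p): d=np.array(p[:2])-O; return np.array([d@EX,d@EY])
def go(p,yaw):
    """shift (units 25mm) in present tool axes, in tool axes after the turn; turn about tool z in units of 6 deg"""
    s=read_state(); R=Ro.from_rotvec(s['orientation']).as_matrix(); y0=np.degrees(np.arctan2(R[1,1],R[0,1]))
    d=np.array(p)-s['tool_pos']; a=np.deg2rad(yaw); R2=np.array([[np.sin(a),np.cos(a),0],[-np.cos(a),np.sin(a),0],[0,0,-1]]);
    print('pos',s['tool_pos'].round(4),'yaw',y0.round(2),'tilt',(R[:2,2]).round(3),'q6',s['q'][5].round(2),'F',s['force'].round(1),'open',round(s['opening'],4),'gf',round(s['gripper_force'],1),'t',round(s['t'],1))
    print('shift now',(R.T@d/.025).round(2),'after turn',(R2.T@d/.025).round(2),'turnz',round(((y0-yaw+180)%360-180)/6,2),'or other way')
E
python3 - <<'E'
from h import *
go([.650,-.024,.2],-95)
E
```

```text
pos [0.215  0.5599 0.2291] yaw 68.98 tilt [-0.    -0.001] q6 -0.09 F [-0.5  0.3 -0.2] open 0.0931 gf 0.0 t 0.2
shift now [-24.62 -15.56   1.18] after turn [-19.37  21.75   1.17] turnz 27.33 or other way
```

Call:
{"op": "move_arm", "data": {"plan": [[0, 0, 0, -0.98, -0.62, 0, 60], [0, 0, 0, -0.98, -0.62, 0, 60], [0, 0, 0, -0.98, -0.62, 0, 60], [0, 0, 0, -0.98, -0.62, 0, 60], [0, 0, 0, -0.98, -0.62, 0, 60], [0, 0, 0, -0.98, -0.62, 0, 60], [0, 0, 0, -0.98, -0.62, 0, 60], [0, 0, 0, -0.98, -0.62, 0, 60], [0, 0, 0, -0.98, -0.62, 0, 60], [0, 0, 0, -0.98, -0.62, 0, 60]]}}

```text
t: 1.25
tool_pos: [0.3888, 0.3265, 0.2296]
orientation: [0.573, 3.089, 0.0]
force: [0.1, 0.1, -0.0]
opening: 0.0596
gripper_force: 0.0
```

Call:
{"op": "move_arm", "data": {"plan": [[0, 0, 0, -0.98, -0.62, 0, 40], [0, 0, 0, -0.98, -0.62, 0, 40], [0, 0, 0, -0.98, -0.62, 0, 40], [0, 0, 0, -0.98, -0.62, 0, 40], [0, 0, 0, -0.98, -0.62, 0, 40], [0, 0, 0, -0.98, -0.62, 0, 40], [0, 0, 0, -0.98, -0.62, 0, 40], [0, 0, 0, -0.98, -0.62, 0, 40], [0, 0, 0, -0.98, -0.62, 0, 40], [0, 0, 0, -0.98, -0.62, 0, 40]]}}

```text
t: 2.25
tool_pos: [0.562, 0.0939, 0.2296]
orientation: [-0.573, -3.089, -0.0]
force: [0.6, 0.7, 0.3]
opening: 0.0401
gripper_force: 0.0
```

Call:
{"op": "move_arm", "data": {"plan": [[0, 0, 1, 0, 0, 0, 40], [0, 0, 1, 0, 0, 0, 40], [0, 0, 1, 0, 0, 0, 40], [0, 0, 1, 0, 0, 0, 40], [0, 0, 1, 0, 0, 0, 40], [0, 0, 1, 0, 0, 0, 40], [0, 0, 1, 0, 0, 0, 40], [0, 0, 1, 0, 0, 0, 40], [0, 0, 1, 0, 0, 0, 40], [0, 0, 1, 0, 0, 0, 40]]}}

```text
t: 3.25
tool_pos: [0.5613, 0.095, 0.2295]
orientation: [-2.046, -2.384, 0.0]
force: [0.6, 0.7, -0.1]
opening: 0.0397
gripper_force: 0.0
```

Call:
{"op": "move_arm", "data": {"plan": [[0, 0, 1, 0, 0, 0, 40], [0, 0, 1, 0, 0, 0, 40], [0, 0, 1, 0, 0, 0, 40], [0, 0, 1, 0, 0, 0, 40], [0, 0, 1, 0, 0, 0, 40], [0, 0, 1, 0, 0, 0, 40], [0, 0, 1, 0, 0, 0, 40], [0, 0, 1, 0, 0, 0, 40], [0, 0, 1, 0, 0, 0, 40], [0, 0, 1, 0, 0, 0, 40]]}}

```text
t: 4.25
tool_pos: [0.5613, 0.095, 0.2295]
orientation: [-2.964, -1.042, 0.0]
force: [-0.0, 0.2, -0.3]
opening: 0.04
gripper_force: 0.0
```

Call:
{"op": "move_arm", "data": {"plan": [[0, 0, 1, 0, 0, 0, 40], [0, 0, 1, 0, 0, 0, 40], [0, 0, 1, 0, 0, 0, 40], [0, 0, 1, 0, 0, 0, 40], [0, 0, 1, 0, 0, 0, 40], [0, 0, 1, 0, 0, 0, 40], [0, 0, 1, 0, 0, 0, 40], [0, 0, 0.33, 0, 0, 0, 40], [0, 0, 0, 0, 0, 0, 40], [0, 0, 0, 0, 0, 0, 40]]}}

```text
t: 5.25
tool_pos: [0.5613, 0.095, 0.2295]
orientation: [3.139, -0.135, -0.0]
force: [0.1, -0.4, -1.2]
opening: 0.0394
gripper_force: 0.0
```

```bash
python3 - <<'E'
from h import *
go([.650,-.024,.2],-95)
E
```

```text
pos [0.5613 0.095  0.2295] yaw -94.92 tilt [-0. -0.] q6 1.73 F [ 0.1 -0.4 -1.2] open 0.0394 gf 0.0 t 5.2
shift now [3.94 4.44 1.18] after turn [-3.95  4.43  1.18] turnz 0.01 or other way
```

Call:
{"op": "move_arm", "data": {"plan": [[0, 0, 0, 0.79, 0.89, 0.25, 40], [0, 0, 0, 0.79, 0.89, 0.25, 40], [0, 0, 0, 0.79, 0.89, 0.25, 40], [0, 0, 0, 0.79, 0.89, 0.25, 40], [0, 0, 0, 0.79, 0.89, 0.25, 40], [0, 0, 0, 0, 0, 0.6, 40], [0, 0, 0, 0, 0, 0.6, 40], [0, 0, 0, 0, 0, 0, 40], [0, 0, 0, 0, 0, 0, 40], [0, 0, 0, 0, 0, 0, 40]], "force": 15}}

```text
t: 6.25
tool_pos: [0.6502, -0.0236, 0.1693]
orientation: [-3.139, 0.135, -0.002]
force: [0.6, -0.3, 0.7]
opening: 0.0402
gripper_force: 0.0
```

```bash
sed -i 's/\[\[np.sin(a),np.cos(a),0\],\[-np.cos(a)/[[-np.sin(a),np.cos(a),0],[np.cos(a)/' h.py; python3 - <<'E'
from h import *
go([.650,-.024,.097],-95)
c=snap('scene'); save(c,'s1.png',(100,110,340,300),2.5)
E
```

```text
pos [ 0.6502 -0.0236  0.1693] yaw -94.92 tilt [ 0.001 -0.   ] q6 1.54 F [ 0.6 -0.3  0.7] open 0.0402 gf 0.0 t 6.2
shift now [-0.01  0.02  2.89] after turn [-0.    0.02  2.89] turnz 0.01 or other way
```

View pics/s1.png

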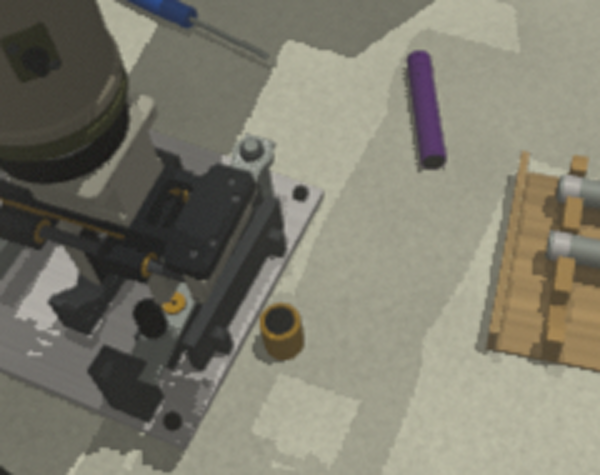

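The crop shows the knob at about (150,318), under the fingers and clear of them. I'll go down and grip.

Call:
{"op": "move_arm", "data": {"plan": [[0, 0, 0, 0, 0, 0.6, 40], [0, 0, 0, 0, 0, 0.6, 40], [0, 0, 0, 0, 0, 0.6, 40], [0, 0, 0, 0, 0, 0.6, 40], [0, 0, 0, 0, 0, 0.45, 40], [0, 0, 0, 0, 0, 0, 40], [0, 0, 0, 0, 0, 0, 15], [0, 0, 0, 0, 0, 0, 15], [0, 0, 0, 0, 0, 0, 15], [0, 0, 0, 0, 0, 0, 15]], "force": 10}}

```text
t: 7.3
tool_pos: [0.6509, -0.0245, 0.0983]
orientation: [3.138, -0.137, 0.003]
force: [0.3, 0.3, 1.9]
opening: 0.0217
gripper_force: 10.0
```

```bash
python3 - <<'E'
from h import *
go([.650,-.024,.097],-95)
c=snap('scene'); save(c,'s2.png',(100,110,340,300),2.5)
E
```

```text
pos [ 0.6509 -0.0245  0.0983] yaw -94.99 tilt [ 0.002 -0.   ] q6 1.54 F [0.3 0.3 1.9] open 0.0217 gf 10.0 t 7.3
shift now [-0.04 -0.02  0.05] after turn [-0.04 -0.02  0.05] turnz 0.0 or other way
```

Call:
{"op": "move_arm", "data": {"plan": [[0, 0, 0, -0.04, -0.76, 0, 15], [0, 0, -1, 0, 0, 0, 15], [0, 0, 0, -0.04, -0.76, 0, 15], [0, 0, -1, 0, 0, 0, 15], [0, 0, 0, -0.04, -0.76, 0, 15], [0, 0, -1, 0, 0, 0, 15], [0, 0, 0, -0.04, -0.76, 0, 15], [0, 0, -1, 0, 0, 0, 15], [0, 0, 0, -0.04, -0.76, 0, 15], [0, 0, -1, 0, 0, 0, 15]]}}

```text
t: 8.35
tool_pos: [0.6327, 0.072, 0.0974]
orientation: [-3.066, -0.676, -0.0]
force: [0.5, 2.1, 2.7]
opening: 0.0216
gripper_force: 10.0
```

```bash
python3 - <<'E'
from h import *
a=np.deg2rad(-4.9+30)
go([.468+.182*np.cos(a),-.0095+.182*np.sin(a),.098],-65)
E
```

```text
pos [0.6327 0.072  0.0974] yaw -65.14 tilt [-0.     0.002] q6 1.17 F [0.5 2.1 2.7] open 0.0216 gf 10.0 t 8.3
shift now [-0.07  0.16 -0.02] after turn [-0.07  0.16 -0.02] turnz -0.02 or other way
```

Call:
{"op": "move_arm", "data": {"plan": [[0, 0, 0, -0.04, -0.76, 0, 15], [0, 0, -1, 0, 0, 0, 15], [0, 0, 0, -0.04, -0.76, 0, 15], [0, 0, -1, 0, 0, 0, 15], [0, 0, 0, -0.04, -0.76, 0, 15], [0, 0, -1, 0, 0, 0, 15], [0, 0, 0, -0.04, -0.76, 0, 15], [0, 0, -1, 0, 0, 0, 15], [0, 0, 0, -0.04, -0.76, 0, 15], [0, 0, -1, 0, 0, 0, 15]]}}

```text
t: 9.35
tool_pos: [0.5701, 0.1433, 0.0965]
orientation: [-2.787, -1.445, 0.003]
force: [-0.2, 2.9, -0.7]
opening: 0.0214
gripper_force: 10.0
```

Call:
{"op": "move_arm", "data": {"plan": [[0, 0, 0, -0.04, -0.76, 0, 15], [0, 0, -1, 0, 0, 0, 15], [0, 0, 0, -0.04, -0.76, 0, 15], [0, 0, -1, 0, 0, 0, 15], [0, 0, 0, -0.04, -0.76, 0, 15], [0, 0, -1, 0, 0, 0, 15], [0, 0, 0, -0.04, -0.76, 0, 15], [0, 0, -1, 0, 0, 0, 15], [0, 0, 0, -0.04, -0.76, 0, 15], [0, 0, 0, 0, 0, 0, 15]]}}

```text
t: 10.35
tool_pos: [0.4815, 0.1741, 0.0964]
orientation: [-2.426, -1.992, 0.003]
force: [-1.3, 3.2, -1.7]
opening: 0.0214
gripper_force: 10.0
```

```bash
python3 - <<'E'
from h import *
s=read_state(); d=s['tool_pos'][:2]-[.468,-.0095]; print(np.hypot(*d),np.degrees(np.arctan2(d[1],d[0]))+8.5)
go(fx(-.074,-.1765,.15),-98.5)
E
```

```text
0.1840590257796558 94.2932615651983
pos [0.4815 0.1741 0.0964] yaw -11.21 tilt [-0.003  0.   ] q6 0.44 F [-1.3  3.2 -1.7] open 0.0214 gf 10.0 t 10.3
shift now [-15.92   2.33  -2.15] after turn [ 1.58 16.01 -2.14] turnz 14.55 or other way
```

Call:
{"op": "move_arm", "data": {"plan": [[0, 0, 0, 0, 0, 0, 40], [0, 0, 0, 0, 0, 0, 40], [0, 0, 0, 0, 0, 0, 40], [0, 0, 0, 0, 0, -0.8, 40], [0, 0, 0, 0, 0, -0.8, 40], [0, 0, 0, 0, 0, -0.8, 40], [0, 0, 0, 0, 0, -0.8, 40], [0, 0, 0, 0, 0, -0.8, 40], [0, 0, 1, 0, 0, 0, 40], [0, 0, 1, 0, 0, 0, 40]]}}

```text
t: 11.35
tool_pos: [0.4856, 0.1724, 0.1981]
orientation: [2.624, 1.726, 0.002]
force: [-0.4, 0.0, 1.2]
opening: 0.04
gripper_force: 0.0
```

Call:
{"op": "move_arm", "data": {"plan": [[0, 0, 1, 0, 0, 0, 40], [0, 0, 1, 0, 0, 0, 40], [0, 0, 1, 0, 0, 0, 40], [0, 0, 1, 0, 0, 0, 40], [0, 0, 1, 0, 0, 0, 40], [0, 0, 1, 0, 0, 0, 40], [0, 0, 1, 0, 0, 0, 40], [0, 0, 1, 0, 0, 0, 40], [0, 0, 1, 0, 0, 0, 40], [0, 0, 1, 0, 0, 0, 40]]}}

```text
t: 12.35
tool_pos: [0.4849, 0.1723, 0.1969]
orientation: [3.136, 0.183, -0.001]
force: [0.4, 0.6, 0.6]
opening: 0.0399
gripper_force: 0.0
```

Call:
{"op": "move_arm", "data": {"plan": [[0, 0, 1, 0, 0, 0, 40], [0, 0, 1, 0, 0, 0, 40], [0, 0, 0.55, 0, 0, 0, 40], [0, 0, 0, 0.1, 1, 0, 40], [0, 0, 0, 0.1, 1, 0, 40], [0, 0, 0, 0.1, 1, 0, 40], [0, 0, 0, 0.1, 1, 0, 40], [0, 0, 0, 0.1, 1, 0, 40], [0, 0, 0, 0.1, 1, 0, 40], [0, 0, 0, 0.1, 1, 0, 40]]}}

```text
t: 13.35
tool_pos: [0.4768, -0.0044, 0.1971]
orientation: [3.133, -0.23, -0.0]
force: [-0.2, 0.3, -1.0]
opening: 0.0399
gripper_force: 0.0
```

```bash
python3 - <<'E'
from h import *
go(fx(-.074,-.1765,.15),-98.5)
c=snap('top'); save(c,'t3.png',(240,90,500,290),2.5)
E
python3 m.py | grep -v stubs
```

```text
pos [ 0.4768 -0.0044  0.1971] yaw -98.38 tilt [-0. -0.] q6 1.6 F [-0.2  0.3 -1. ] open 0.0399 gf 0.0 t 13.3
shift now [0.69 8.92 1.88] after turn [0.71 8.92 1.88] turnz 0.02 or other way
top plate (array([ 466.2, -183.1]), array([174.5, 100.7]), 81.8) 0.014360173687027496
dark [487. 230.] 31 [0.617 0.007 0.046] 0.063
dark [477. 269.] 29 [0.549 0.015 0.061] 0.064
dark [591. 318.] 1057 [ 0.449 -0.078  0.315] 0.467
dark [643. 357.] 95 [ 0.461 -0.225  0.077] 0.081
dark [755. 471.] 224 [ 0.333 -0.044  0.627] 0.631
scene plate (array([ 555.2, -130.5]), array([323.1, 263.7]), 81.6) 0.011064383564667652
dark [264.  29.] 211 [0.51  0.025 0.46 ] 0.471
dark [247. 131.] 2372 [ 0.499 -0.024  0.312] 0.401
dark [165. 227.] 73 [ 0.465 -0.221  0.073] 0.077
dark [222. 306.] 937 [ 0.555 -0.099  0.044] 0.058
dark [300. 258.] 18 [ 0.475 -0.007  0.079] 0.081
dark [117. 267.] 21 [ 0.53 -0.28  0.04] 0.045
dark [280. 326.] 1549 [ 0.563 -0.01   0.045] 0.062
dark [228. 399.] 231 [ 0.693 -0.026  0.056] 0.083
stud [ 0.4647 -0.0099  0.09  ]
strapknob [ 0.6454 -0.0245  0.116 ]
camknob [ 0.4609 -0.2292  0.073 ]
coupling [0.5969 0.0522 0.042 ]
bolt [ 0.6933 -0.0093  0.012 ]
bolt [ 0.6519 -0.2983  0.012 ]
bolt [ 0.4183 -0.2636  0.012 ]
bolt [0.4618 0.0242 0.012 ]
pad [ 0.6217 -0.0238  0.075 ]
pad [ 0.5677 -0.019   0.075 ]
pad [ 0.5137 -0.0146  0.075 ]
barfar [ 0.6133 -0.1891  0.06  ]
barnear [ 0.4706 -0.1717  0.06  ]
```

View pics/t3.png

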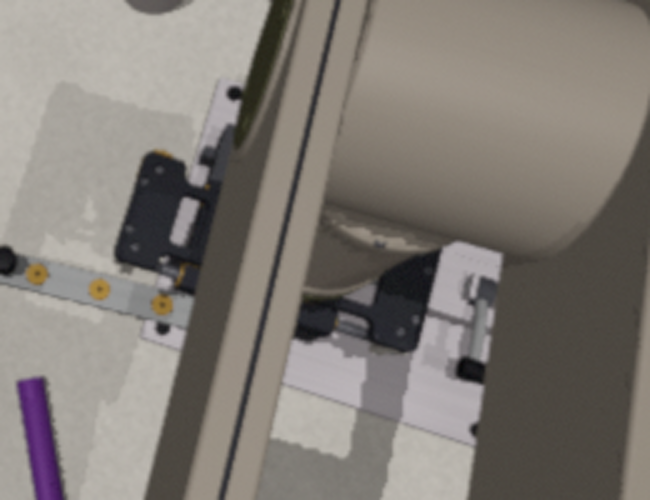

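The strap lies open along +y, about 94° from closed. The cam knob is at about (472,370) in the crop, which is world (.462,-.227). I'll approach it and pinch.

Call:
{"op": "move_arm", "data": {"plan": [[0, 0, 0, 0.08, 0.99, 0, 40], [0, 0, 0, 0.08, 0.99, 0, 40], [0, 0, 0, 0.08, 0.99, 0, 40], [0, 0, 0, 0.08, 0.99, 0, 40], [0, 0, 0, 0.08, 0.99, 0, 40], [0, 0, 0, 0.08, 0.99, 0, 40], [0, 0, 0, 0.08, 0.99, 0, 40], [0, 0, 0, 0.08, 0.99, 0, 40], [0, 0, 0, 0.08, 0.99, 0, 40], [0, 0, 0, 0, 0, 0.6, 40]]}}

```text
t: 14.55
tool_pos: [0.464, -0.2285, 0.184]
orientation: [3.131, -0.23, 0.006]
force: [0.2, 0.1, 0.4]
opening: 0.0403
gripper_force: 0.0
```

Call:
{"op": "move_arm", "data": {"plan": [[0, 0, 0, 0, 0, 0.8, 40], [0, 0, 0, 0, 0, 0.8, 40], [0, 0, 0, 0, 0, 0.8, 40], [0, 0, 0, 0, 0, 0.8, 40], [0, 0, 0, 0, 0, 0.8, 40], [0, 0, 0, 0, 0, 0.7, 40], [0, 0, 0, 0, 0, 0.3, 40], [0, 0, 0, 0, 0, 0, 15], [0, 0, 0, 0, 0, 0, 15], [0, 0, 0, 0, 0, 0, 15]], "force": 30}}

```text
t: 15.55
tool_pos: [0.4631, -0.2272, 0.0583]
orientation: [3.131, -0.227, 0.002]
force: [-1.3, 1.7, -1.5]
opening: 0.0219
gripper_force: 30.0
```

```bash
python3 - <<'E'
from h import *
go(fx(-.074,-.1765,.057),-98.5); print(tofx(read_state()['tool_pos']))
c=snap('scene'); save(c,'s4.png',(60,110,260,270),3)
E
```

```text
pos [ 0.4631 -0.2272  0.0583] yaw -98.29 tilt [ 0.001 -0.002] q6 1.16 F [-1.3  1.7 -1.5] open 0.0219 gf 30.0 t 15.6
shift now [-0.06  0.03  0.05] after turn [-0.06  0.03  0.05] turnz 0.04 or other way
[-0.07243853 -0.17582793]
```

View pics/s4.png

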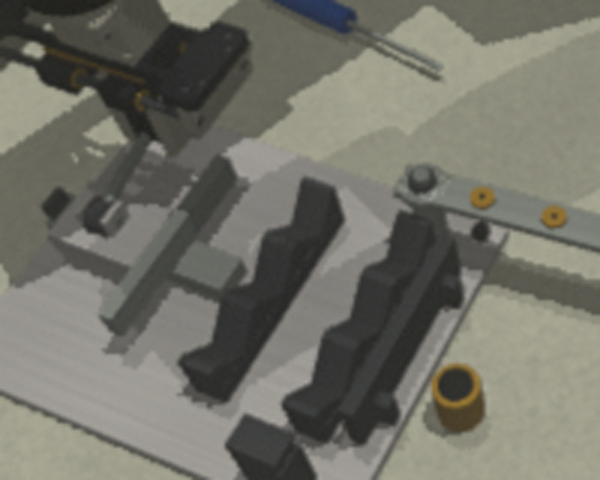

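Call:
{"op": "move_arm", "data": {"plan": [[0, 0, 0, 0.13, 0, -0.45, 15], [0, 0, 0, 0.2, 0, -0.42, 15], [0, 0, 0, 0.26, 0, -0.39, 15], [0, 0, 0, 0.32, 0, -0.34, 15], [0, 0, 0, 0.37, 0, -0.29, 15], [0, 0, 0, 0.4, 0, -0.23, 15], [0, 0, 0, 0.44, 0, -0.16, 15], [0, 0, 0, 0.46, 0, -0.1, 15], [0, 0, 0, 0.46, 0, -0.03, 15], [0, 0, 0, 0.46, 0, 0.05, 15]]}}

```text
t: 16.6
tool_pos: [0.5504, -0.2392, 0.118]
orientation: [3.133, -0.227, 0.002]
force: [-3.1, -0.1, 2.0]
opening: 0.0215
gripper_force: 30.0
```

```bash
python3 - <<'E'
from h import *
go(fx(.0132,-.1765,.1167),-98.5); print(tofx(read_state()['tool_pos']))
E
```

```text
pos [ 0.5504 -0.2392  0.118 ] yaw -98.29 tilt [ 0.001 -0.001] q6 1.22 F [-3.1 -0.1  2. ] open 0.0215 gf 30.0 t 16.6
shift now [-0.1   0.07  0.05] after turn [-0.1   0.07  0.05] turnz 0.04 or other way
[ 0.01573414 -0.1748009 ]
```

Call:
{"op": "move_arm", "data": {"plan": [[0, 0, 0, 0, 0, 0, 40], [0, 0, 0, 0, 0, 0, 40], [0, 0, 0, 0, 0, 0, 40], [0, 0, 0, 0, 0, -0.8, 40], [0, 0, 0, 0, 0, -0.8, 40], [0, 0, 0, 0, 0, -0.8, 40], [0, 0, 0, 0, 0, -0.8, 40], [0, 0, 0, 0, 0, -0.8, 40], [0, 0, 0, 0, 0, -0.8, 40], [0, 0, -1, 0, 0, 0, 40]]}}

```text
t: 17.6
tool_pos: [0.5503, -0.2396, 0.2405]
orientation: [3.138, -0.062, 0.009]
force: [0.8, -0.2, -0.5]
opening: 0.0401
gripper_force: 0.0
```

Call:
{"op": "move_arm", "data": {"plan": [[0, 0, -1, 0, -0.6, 0, 40], [0, 0, -1, 0, 0, 0, 40], [0, 0, -1, 0, 0, 0, 40], [0, 0, -1, 0, 0, 0, 40], [0, 0, -1, 0, 0, 0, 40], [0, 0, -1, 0, 0, 0, 40], [0, 0, -1, 0, 0, 0, 40], [0, 0, -1, 0, 0, 0, 40], [0, 0, -1, 0, 0, 0, 40], [0, 0, -1, 0, 0, 0, 40]]}}

```text
t: 18.6
tool_pos: [0.5494, -0.2238, 0.2364]
orientation: [2.748, 1.522, 0.0]
force: [0.3, -0.2, -0.6]
opening: 0.04
gripper_force: 0.0
```

Call:
{"op": "move_arm", "data": {"plan": [[0, 0, -1, 0, 0, 0, 40], [0, 0, -1, 0, 0, 0, 40], [0, 0, -1, 0, 0, 0, 40], [0, 0, -1, 0, 0, 0, 40], [0, 0, -1, 0, 0, 0, 40], [0, 0, -0.7, 0, 0, 0, 40], [0, 0, 0, 1, 0, 0, 40], [0, 0, 0, 1, 0, 0, 40], [0, 0, 0, 1, 0, 0, 40], [0, 0, 0, 1, 0, 0, 40]]}}

```text
t: 19.6
tool_pos: [0.546, -0.1231, 0.2364]
orientation: [2.184, 2.257, 0.0]
force: [0.1, -0.2, 0.5]
opening: 0.0402
gripper_force: 0.0
```

```bash
python3 - <<'E'
from h import *
go([.469,.318,.12],2)
E
python3 m.py | grep -E 'stubs|top|scene'
```

```text
pos [ 0.546  -0.1231  0.2364] yaw 1.88 tilt [ 0. -0.] q6 -0.35 F [ 0.1 -0.2  0.5] open 0.0402 gf 0.0 t 19.6
shift now [17.74 -2.5   4.65] after turn [17.74 -2.46  4.66] turnz -0.02 or other way
top plate (array([ 559.3, -107.4]), array([238. , 261.9]), 81.6) 0.014277980213662849
stubs (array([469.7, 317.1]), array([ 24.6, 128.6]), 1.6) 0.0496633660732068 [147 185  60  18]
stubs (array([405.7, 318.7]), array([ 25.3, 130.5]), 1.9) 0.04993332709916924 [139 213  61  19]
scene plate (array([ 555.3, -131. ]), array([324. , 262.8]), 81.6) 0.011070933357333734
stubs (array([407.5, 320.7]), array([ 29.8, 130.1]), 2.0) 0.04725027075837712 [324 178  61  19]
stubs (array([471. , 319.2]), array([ 24.7, 128.8]), 2.0) 0.046377942863765335 [319 202  63  21]
```

Call:
{"op": "move_arm", "data": {"plan": [[0, 0, 0, 0.98, -0.14, 0, 40], [0, 0, 0, 0.98, -0.14, 0, 40], [0, 0, 0, 0.98, -0.14, 0, 40], [0, 0, 0, 0.98, -0.14, 0, 40], [0, 0, 0, 0.98, -0.14, 0, 40], [0, 0, 0, 0.98, -0.14, 0, 40], [0, 0, 0, 0.98, -0.14, 0, 40], [0, 0, 0, 0.98, -0.14, 0, 40], [0, 0, 0, 0.98, -0.14, 0, 40], [0, 0, 0, 0.98, -0.14, 0, 40]]}}

```text
t: 20.75
tool_pos: [0.5034, 0.1196, 0.2363]
orientation: [2.185, 2.256, 0.0]
force: [0.1, -0.3, -0.5]
opening: 0.0401
gripper_force: 0.0
```

Call:
{"op": "move_arm", "data": {"plan": [[0, 0, 0, 0.98, -0.14, 0, 40], [0, 0, 0, 0.98, -0.14, 0, 40], [0, 0, 0, 0.98, -0.14, 0, 40], [0, 0, 0, 0.98, -0.14, 0, 40], [0, 0, 0, 0.98, -0.14, 0, 40], [0, 0, 0, 0.98, -0.14, 0, 40], [0, 0, 0, 0.98, -0.14, 0, 40], [0, 0, 0, 0.98, -0.14, 0, 40], [0, 0, 0, 0, 0, 0.9, 40], [0, 0, 0, 0, 0, 0.9, 40]]}}

```text
t: 21.75
tool_pos: [0.4698, 0.315, 0.1916]
orientation: [2.183, 2.258, 0.003]
force: [0.4, 0.1, -0.6]
opening: 0.0399
gripper_force: 0.0
```

```bash
python3 - <<'E'
from h import *
go([.4695,.318,.024],2)
c=snap('scene'); save(c,'s5.png',(280,140,430,280),3)
E
```

```text
pos [0.4698 0.315  0.1916] yaw 1.94 tilt [0.002 0.001] q6 0.47 F [ 0.4  0.1 -0.6] open 0.0399 gf 0.0 t 21.8
shift now [ 0.12 -0.03  6.7 ] after turn [ 0.12 -0.01  6.7 ] turnz -0.01 or other way
```

View pics/s5.png

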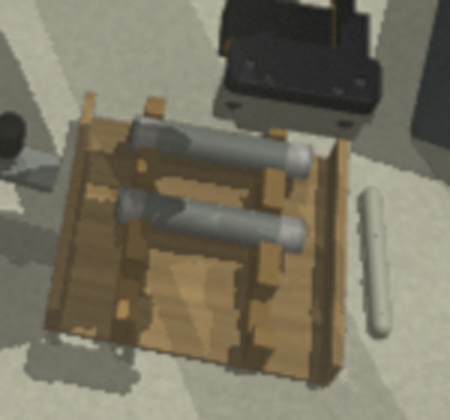

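The image shows both stubs still in their notches, at crop (220,150) and (210,215). I'll go down on the farther one.

Call:
{"op": "move_arm", "data": {"plan": [[0, 0, 0, 0.12, 0, 0.9, 40], [0, 0, 0, 0, 0, 0.9, 40], [0, 0, 0, 0, 0, 0.9, 40], [0, 0, 0, 0, 0, 0.9, 40], [0, 0, 0, 0, 0, 0.9, 40], [0, 0, 0, 0, 0, 0.9, 40], [0, 0, 0, 0, 0, 0.9, 40], [0, 0, 0, 0, 0, 0.4, 40], [0, 0, 0, 0, 0, 0, 40], [0, 0, 0, 0, 0, 0, 15]]}}

```text
t: 22.8
tool_pos: [0.4695, 0.3177, 0.0247]
orientation: [2.184, 2.257, 0.001]
force: [-0.1, -0.2, 0.4]
opening: 0.0361
gripper_force: 0.0
```

Call:
{"op": "move_arm", "data": {"plan": [[0, 0, 0, 0, 0, 0, 15], [0, 0, 0, 0, 0, 0, 15], [0, 0, 0, 0, 0, 0, 15], [0, 0, 0, 0, 0, 0, 15], [0, 0, 0, 0, 0, -0.8, 15], [0, 0, 0, 0, 0, -0.8, 15], [0, 0, 0, 0, 0, -0.8, 15], [0, 0, 0, 0, 0, -0.8, 15], [0, 0, 0, 0, 0, -0.8, 15], [0, 0, 0, 0, 0, -0.8, 15]], "force": 40}}

```text
t: 23.8
tool_pos: [0.4683, 0.3176, 0.1443]
orientation: [-2.184, -2.258, 0.001]
force: [0.5, -0.1, -1.2]
opening: 0.0238
gripper_force: 40.0
```

```bash
python3 - <<'E'
from h import *
go(fx(.054,-.010,.15),-8.5)
E
```

```text
pos [0.4683 0.3176 0.1443] yaw 1.91 tilt [-0. -0.] q6 0.47 F [ 0.5 -0.1 -1.2] open 0.0238 gf 40.0 t 23.8
shift now [-16.16   5.24  -0.23] after turn [-14.95   8.07  -0.23] turnz 1.74 or other way
```

Call:
{"op": "move_arm", "data": {"plan": [[0, 0, 0, 0, 0, -0.8, 15], [0, 0, 0, 0, 0, -0.8, 15], [0, 0, 0, 0, 0, -0.8, 15], [0, 0, 0.87, 0, 0, 0, 15], [0, 0, 0.87, 0, 0, 0, 15], [0, 0, 0, -0.93, 0.5, 0, 15], [0, 0, 0, -0.93, 0.5, 0, 15], [0, 0, 0, -0.93, 0.5, 0, 15], [0, 0, 0, -0.93, 0.5, 0, 15], [0, 0, 0, -0.93, 0.5, 0, 15]]}}

```text
t: 24.8
tool_pos: [0.5131, 0.1925, 0.2035]
orientation: [-2.38, -2.05, 0.001]
force: [0.0, 0.6, -0.7]
opening: 0.0245
gripper_force: 40.0
```

Call:
{"op": "move_arm", "data": {"plan": [[0, 0, 0, -0.93, 0.5, 0, 15], [0, 0, 0, -0.93, 0.5, 0, 15], [0, 0, 0, -0.93, 0.5, 0, 15], [0, 0, 0, -0.93, 0.5, 0, 15], [0, 0, 0, -0.93, 0.5, 0, 15], [0, 0, 0, -0.93, 0.5, 0, 15], [0, 0, 0, -0.93, 0.5, 0, 15], [0, 0, 0, -0.93, 0.5, 0, 15], [0, 0, 0, -0.93, 0.5, 0, 15], [0, 0, 0, -0.93, 0.5, 0, 15]]}}

```text
t: 25.8
tool_pos: [0.6023, -0.0559, 0.2034]
orientation: [-2.38, -2.05, 0.0]
force: [0.2, 0.9, -1.6]
opening: 0.0244
gripper_force: 40.0
```

```bash
python3 - <<'E'
from h import *
go(fx(.054,-.010,.042),-8.5)
c=snap('scene'); save(c,'s6.png',(60,90,300,290),2.5)
E
```

```text
pos [ 0.6023 -0.0559  0.2034] yaw -8.53 tilt [-0.001  0.   ] q6 -0.03 F [ 0.2  0.9 -1.6] open 0.0244 gf 40.0 t 25.8
shift now [-0.97  0.57  6.46] after turn [-0.97  0.56  6.46] turnz -0.0 or other way
```

View pics/s6.png

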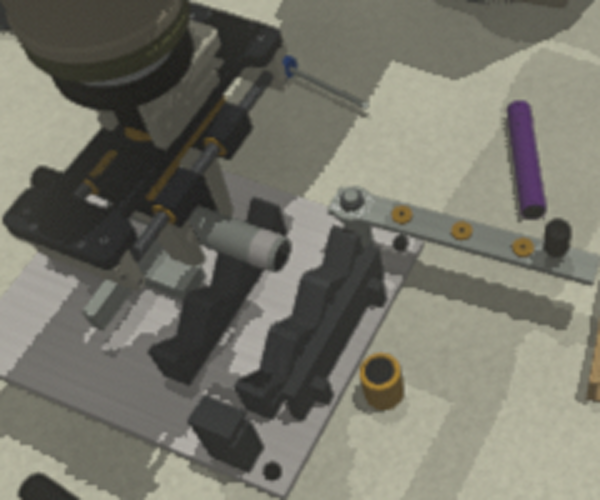

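The stub is held level, with its end at crop (270,250), over the bars. I'll lower it into the far groove.

Call:
{"op": "move_arm", "data": {"plan": [[0, 0, 0, -0.49, 0.28, 0, 15], [0, 0, 0, -0.49, 0.28, 0.4, 15], [0, 0, 0, 0, 0, 0.9, 15], [0, 0, 0, 0, 0, 0.9, 15], [0, 0, 0, 0, 0, 0.9, 15], [0, 0, 0, 0, 0, 0.9, 15], [0, 0, 0, 0, 0, 0.9, 15], [0, 0, 0, 0, 0, 0.8, 15], [0, 0, 0, 0, 0, 0.4, 15], [0, 0, 0, 0, 0, 0, 15]]}}

```text
t: 26.85
tool_pos: [0.6108, -0.0809, 0.0487]
orientation: [-2.378, -2.048, 0.004]
force: [-0.4, 0.2, -1.3]
opening: 0.0243
gripper_force: 40.0
```

```bash
python3 - <<'E'
from h import *
go(fx(.054,-.010,.042),-8.5)
E
```

```text
pos [ 0.6108 -0.0809  0.0487] yaw -8.52 tilt [-0.004  0.001] q6 -0.07 F [-0.4  0.2 -1.3] open 0.0243 gf 40.0 t 26.9
shift now [-0.03  0.08  0.27] after turn [-0.03  0.08  0.27] turnz -0.0 or other way
```

Call:
{"op": "move_arm", "data": {"plan": [[0, 0, 0, 0, 0, 0.1, 15], [0, 0, 0, 0, 0, 0.1, 15], [0, 0, 0, 0, 0, 0, 15], [0, 0, 0, 0, 0, 0, 36], [0, 0, 0, 0, 0, 0, 36], [0, 0, 0, 0, 0, 0, 36], [0, 0, 0, 0, 0, -0.8, 36], [0, 0, 0, 0, 0, -0.8, 36], [0, 0, 0, 0, 0, -0.8, 36], [0, 0, 0, 0, 0, -0.8, 36]]}}

```text
t: 27.85
tool_pos: [0.6126, -0.0813, 0.1272]
orientation: [2.38, 2.05, 0.0]
force: [1.0, -0.7, -0.2]
opening: 0.036
gripper_force: 0.0
```

Call:
{"op": "move_arm", "data": {"plan": [[0, 0, 0, 0, 0, -0.8, 40], [0, 0, 0, 0, 0, -0.8, 40], [0, 0, 0, 0, 0, -0.8, 40], [0, 0, 0, 0.9, -0.48, 0, 40], [0, 0, 0, 0.9, -0.48, 0, 40], [0, 0, 0, 0.9, -0.48, 0, 40], [0, 0, 0, 0.9, -0.48, 0, 40], [0, 0, 0, 0.9, -0.48, 0, 40], [0, 0, 0, 0.9, -0.48, 0, 40], [0, 0, 0, 0.9, -0.48, 0, 40]]}}

```text
t: 28.85
tool_pos: [0.5525, 0.0878, 0.1864]
orientation: [2.38, 2.05, 0.001]
force: [-0.5, 0.1, 0.6]
opening: 0.0399
gripper_force: 0.0
```

```bash
python3 - <<'E'
from h import *
go([.4075,.319,.12],2)
c=snap('scene'); save(c,'s7.png',(60,90,300,290),2.5)
E
python3 m.py | grep -E 'stubs|top|scene'
```

```text
pos [0.5525 0.0878 0.1864] yaw -8.54 tilt [0.001 0.   ] q6 0.22 F [-0.5  0.1  0.6] open 0.0399 gf 0.0 t 28.9
shift now [ 8.28 -7.11  2.66] after turn [ 9.44 -5.47  2.66] turnz -1.76 or other way
top plate (array([ 620.8, -248.7]), array([111. ,  99.8]), 82.4) 0.014286146744048427
stubs (array([405.3, 318.6]), array([ 24.6, 130.3]), 1.7) 0.0497977082344875 [139 213  62  19]
scene plate (array([ 595.5, -137. ]), array([323.8, 182.2]), 81.8) 0.0110640516933309
stubs (array([407.5, 320.4]), array([ 30. , 129.7]), 1.3) 0.046691867195995176 [324 178  61  19]
```

View pics/s7.png

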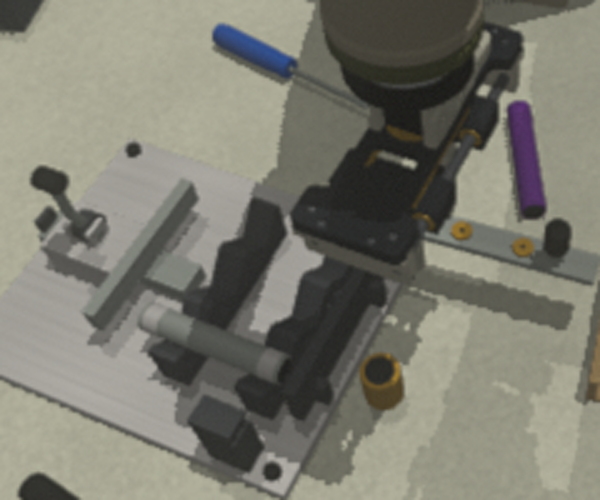

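The crop shows the stub seated in the far groove, (150,318) to (280,365), with the lever up. Next is the second stub.

Call:
{"op": "move_arm", "data": {"plan": [[0, 0, -0.88, 0, 0, 0, 40], [0, 0, -0.88, 0, 0, 0, 40], [0, 0, 0, 0.94, -0.55, 0, 40], [0, 0, 0, 0.94, -0.55, 0, 40], [0, 0, 0, 0.94, -0.55, 0, 40], [0, 0, 0, 0.94, -0.55, 0, 40], [0, 0, 0, 0.94, -0.55, 0, 40], [0, 0, 0, 0.94, -0.55, 0, 40], [0, 0, 0, 0.94, -0.55, 0, 40], [0, 0, 0, 0.94, -0.55, 0, 40]]}}

```text
t: 30.05
tool_pos: [0.4366, 0.2708, 0.1863]
orientation: [2.183, 2.258, 0.0]
force: [-0.2, -0.2, -0.3]
opening: 0.0402
gripper_force: 0.0
```

Call:
{"op": "move_arm", "data": {"plan": [[0, 0, 0, 0.94, -0.55, 0, 40], [0, 0, 0, 0.94, -0.55, 0, 40], [0, 0, 0, 0, 0, 0.8, 40], [0, 0, 0, 0, 0, 0.8, 40], [0, 0, 0, 0, 0, 0.8, 40], [0, 0, 0, 0, 0, 0.2, 40], [0, 0, 0, 0, 0, 0, 40], [0, 0, 0, 0, 0, 0, 40], [0, 0, 0, 0, 0, 0, 40], [0, 0, 0, 0, 0, 0, 40]]}}

```text
t: 31.05
tool_pos: [0.4079, 0.3172, 0.1223]
orientation: [2.182, 2.26, 0.003]
force: [0.7, -0.5, 0.2]
opening: 0.04
gripper_force: 0.0
```

```bash
python3 - <<'E'
from h import *
go([.407,.319,.024],2)
E
python3 m.py | grep -E 'stubs|top|scene'
```

```text
pos [0.4079 0.3172 0.1223] yaw 2.01 tilt [0.002 0.001] q6 0.53 F [ 0.7 -0.5  0.2] open 0.04 gf 0.0 t 31.1
shift now [ 0.07 -0.04  3.93] after turn [ 0.07 -0.03  3.93] turnz 0.0 or other way
top plate (array([ 513.7, -135.3]), array([304.5, 182. ]), 81.1) 0.014329064287554198
stubs (array([406.1, 289.6]), array([25.9, 73. ]), 1.0) 0.04989566331720151 [167 216  34  16]
scene plate (array([ 596.3, -137.5]), array([323.8, 179.9]), 81.5) 0.0110347660798021
stubs (array([410.2, 320.4]), array([ 34.4, 129.8]), 1.7) 0.04628146860718294 [324 178  61  20]
```

Call:
{"op": "move_arm", "data": {"plan": [[0, 0, 0, 0.07, 0, 0.8, 40], [0, 0, 0, 0, 0, 0.8, 40], [0, 0, 0, 0, 0, 0.8, 40], [0, 0, 0, 0, 0, 0.8, 40], [0, 0, 0, 0, 0, 0.7, 40], [0, 0, 0, 0, 0, 0, 40], [0, 0, 0, 0, 0, 0, 15], [0, 0, 0, 0, 0, 0, 15], [0, 0, 0, 0, 0, 0, 15], [0, 0, 0, 0, 0, 0, 15]]}}

```text
t: 32.2
tool_pos: [0.408, 0.3193, 0.025]
orientation: [2.181, 2.26, 0.004]
force: [-0.3, 0.2, 3.8]
opening: 0.024
gripper_force: 40.0
```

Call:
{"op": "move_arm", "data": {"plan": [[0, 0, 0, 0, 0, 0, 15], [0, 0, 0, 0, 0, -0.9, 15], [0, 0, 0, 0, 0, -0.9, 15], [0, 0, 0, 0, 0, -0.9, 15], [0, 0, 0, 0, 0, -0.9, 15], [0, 0, 0, 0, 0, -0.9, 15], [0, 0, 0, 0, 0, -0.9, 15], [0, 0, 0, 0, 0, -0.9, 15], [0, 0, 0, 0, 0, -0.9, 15], [0, 0, 0, 0, 0, 0, 15]]}}

```text
t: 33.2
tool_pos: [0.4087, 0.3197, 0.2072]
orientation: [2.181, 2.259, 0.009]
force: [1.2, 0.7, -1.3]
opening: 0.0243
gripper_force: 40.0
```

```bash
python3 - <<'E'
from h import *
go(fx(-.054,-.010,.042),-8.5)
E
```

```text
pos [0.4087 0.3197 0.2072] yaw 2.02 tilt [0.005 0.003] q6 0.53 F [ 1.2  0.7 -1.3] open 0.0243 gf 40.0 t 33.2
shift now [-15.57   3.3    6.58] after turn [-14.68   6.12   6.61] turnz 1.75 or other way
```

Call:
{"op": "move_arm", "data": {"plan": [[0, 0, 0.88, 0, 0, 0, 15], [0, 0, 0.87, 0, 0, 0, 15], [0, 0, 0, -0.92, 0.38, 0, 15], [0, 0, 0, -0.92, 0.38, 0, 15], [0, 0, 0, -0.92, 0.38, 0, 15], [0, 0, 0, -0.92, 0.38, 0, 15], [0, 0, 0, -0.92, 0.38, 0, 15], [0, 0, 0, -0.92, 0.38, 0, 15], [0, 0, 0, -0.92, 0.38, 0, 15], [0, 0, 0, -0.92, 0.38, 0, 15]]}}

```text
t: 34.2
tool_pos: [0.4545, 0.1243, 0.2019]
orientation: [-2.379, -2.051, 0.003]
force: [-0.8, -0.2, -1.3]
opening: 0.0241
gripper_force: 40.0
```

Call:
{"op": "move_arm", "data": {"plan": [[0, 0, 0, -0.92, 0.38, 0, 15], [0, 0, 0, -0.92, 0.38, 0, 15], [0, 0, 0, -0.92, 0.38, 0, 15], [0, 0, 0, -0.92, 0.38, 0, 15], [0, 0, 0, -0.92, 0.38, 0, 15], [0, 0, 0, -0.92, 0.38, 0, 15], [0, 0, 0, -0.92, 0.38, 0, 15], [0, 0, 0, -0.92, 0.38, 0, 15], [0, 0, 0, 0, 0, 0, 15], [0, 0, 0, 0, 0, 0, 15]]}}

```text
t: 35.2
tool_pos: [0.5024, -0.0678, 0.2021]
orientation: [-2.379, -2.048, 0.002]
force: [-1.1, 1.0, -2.0]
opening: 0.0237
gripper_force: 40.0
```

```bash
python3 - <<'E'
from h import *
go(fx(-.054,-.010,.042),-8.5)
c=snap('scene'); save(c,'s8.png',(60,90,300,290),2.5)
E
```

```text
pos [ 0.5024 -0.0678  0.2021] yaw -8.55 tilt [-0.002  0.001] q6 -0.09 F [-1.1  1.  -2. ] open 0.0237 gf 40.0 t 35.2
shift now [0.09 0.14 6.4 ] after turn [0.1  0.12 6.4 ] turnz -0.01 or other way
```

View pics/s8.png

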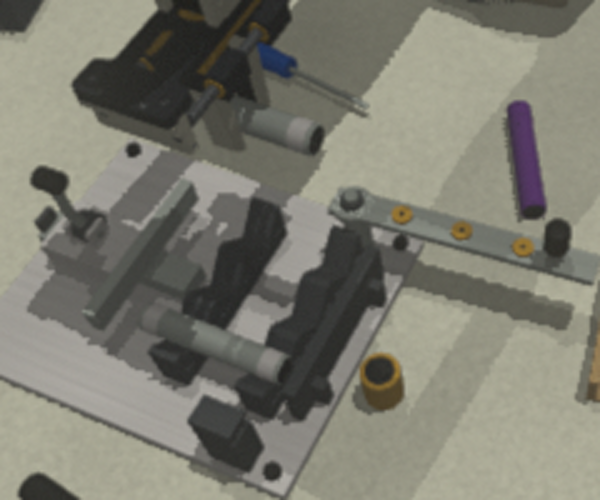

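The second stub is held level, with its end at crop (310,135). The first one is still in the far groove. I'll lower the second into groove 1.

Call:
{"op": "move_arm", "data": {"plan": [[0, 0, 0, 0.09, 0.14, 0.4, 15], [0, 0, 0, 0, 0, 0.9, 15], [0, 0, 0, 0, 0, 0.9, 15], [0, 0, 0, 0, 0, 0.9, 15], [0, 0, 0, 0, 0, 0.9, 15], [0, 0, 0, 0, 0, 0.9, 15], [0, 0, 0, 0, 0, 0.9, 15], [0, 0, 0, 0, 0, 0.5, 15], [0, 0, 0, 0, 0, 0, 15], [0, 0, 0, 0, 0, 0, 15]]}}

```text
t: 36.25
tool_pos: [0.507, -0.0656, 0.0463]
orientation: [-2.379, -2.052, 0.0]
force: [-0.1, 0.3, -1.4]
opening: 0.024
gripper_force: 40.0
```

```bash
python3 - <<'E'
from h import *
go(fx(-.054,-.010,.042),-8.5)
E
```

```text
pos [ 0.507  -0.0656  0.0463] yaw -8.44 tilt [-0.  0.] q6 -0.08 F [-0.1  0.3 -1.4] open 0.024 gf 40.0 t 36.2
shift now [-0.02 -0.04  0.17] after turn [-0.02 -0.04  0.17] turnz 0.01 or other way
```

Call:
{"op": "move_arm", "data": {"plan": [[0, 0, 0, 0, 0, 0.1, 15], [0, 0, 0, 0, 0, 0, 15], [0, 0, 0, 0, 0, 0, 36], [0, 0, 0, 0, 0, 0, 36], [0, 0, 0, 0, 0, 0, 36], [0, 0, 0, 0, 0, -0.8, 36], [0, 0, 0, 0, 0, -0.8, 36], [0, 0, 0, 0, 0, -0.8, 36], [0, 0, 0, 0, 0, -0.8, 36], [0, 0, 0, 0, 0, -0.8, 36]]}}

```text
t: 37.25
tool_pos: [0.507, -0.0661, 0.1447]
orientation: [2.379, 2.051, 0.0]
force: [0.4, -0.5, 0.1]
opening: 0.0359
gripper_force: 0.0
```

Call:
{"op": "move_arm", "data": {"plan": [[0, 0, 0, 0, 0, -0.8, 36], [0, 0, 0, 0, 0, -0.8, 36], [0, 0, 1, 0, 0, 0, 0], [0, 0, 1, 0, 0, 0, 0], [0, 0, 1, 0, 0, 0, 0], [0, 0, 1, 0, 0, 0, 0], [0, 0, 1, 0, 0, 0, 0], [0, 0, 1, 0, 0, 0, 0], [0, 0, 1, 0, 0, 0, 0], [0, 0, 1, 0, 0, 0, 0]]}}

```text
t: 38.25
tool_pos: [0.507, -0.0661, 0.1838]
orientation: [3.01, 0.899, 0.0]
force: [0.1, -0.4, -0.5]
opening: 0.0004
gripper_force: 0.0
```

Call:
{"op": "move_arm", "data": {"plan": [[0, 0, 1, 0, 0, 0, 0], [0, 0, 1, 0, 0, 0, 0], [0, 0, 1, 0, 0, 0, 0], [0, 0, 1, 0, 0, 0, 0], [0, 0, 1, 0, 0, 0, 0], [0, 0, 1, 0, 0, 0, 0], [0, 0, 1, 0, 0, 0, 0], [0, 0, 0, 0, 1, 0, 0], [0, 0, 0, 0, 1, 0, 0], [0, 0, 0, 0, 1, 0, 0]]}}

```text
t: 39.25
tool_pos: [0.4958, -0.1409, 0.1838]
orientation: [3.133, -0.231, 0.001]
force: [0.1, 0.6, -0.2]
opening: 0.0003
gripper_force: 0.0
```

```bash
python3 - <<'E'
from h import *
go(fx(-.050,-.156,.051),-98.5)
c=snap('scene'); save(c,'s9.png',(60,90,300,290),2.5)
W=c['W'];Z=W[...,2]
F=(W[...,:2]-O)@np.c_[EX,EY]
# crossbar top points
m=(Z>.052)&(Z<.066)&(abs(F[...,0])<.08)&(F[...,1]<-.09)&(F[...,1]>-.15)
for lo,hi in((-.075,-.03),(.03,.075)):
    k=m&(F[...,0]>lo)&(F[...,0]<hi); y=F[...,1][k]; print('bar y',len(y),np.percentile(y,[5,50,95]).round(4))
E
```

```text
pos [ 0.4958 -0.1409  0.1838] yaw -98.44 tilt [ 0. -0.] q6 1.34 F [ 0.1  0.6 -0.2] open 0.0003 gf 0.0 t 39.2
shift now [0.11 2.81 5.31] after turn [0.11 2.81 5.31] turnz 0.01 or other way
bar y 117 [-0.1192 -0.1119 -0.1074]
bar y 148 [-0.118  -0.1116 -0.1073]
```

View pics/s9.png

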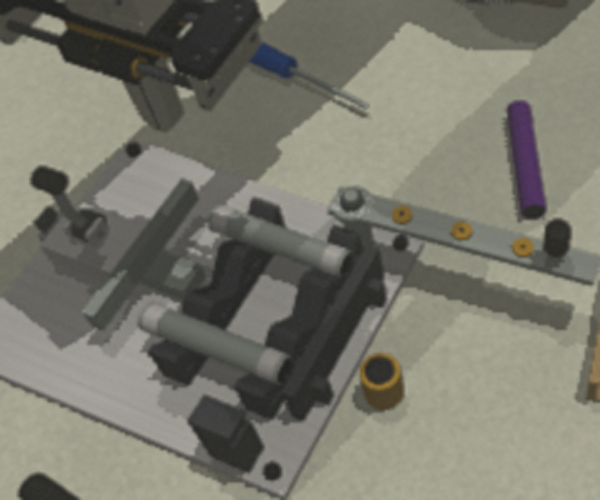

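Both stubs are seated: (210,220)–(345,260) near, (150,318)–(285,365) far, in crop pixels. The crossbar's back is at about y -120. I'll go down behind the bar and push.

Call:
{"op": "move_arm", "data": {"plan": [[0, 0, 0, 0.1, 0.95, 0, 0], [0, 0, 0, 0, 0.95, 0, 0], [0, 0, 0, 0, 0.95, 0, 0], [0, 0, 0, 0, 0, 0.9, 0], [0, 0, 0, 0, 0, 0.9, 0], [0, 0, 0, 0, 0, 0.9, 0], [0, 0, 0, 0, 0, 0.9, 0], [0, 0, 0, 0, 0, 0.9, 0], [0, 0, 0, 0, 0, 0.8, 0], [0, 0, 0, 0, 0, 0, 0]]}}

```text
t: 40.3
tool_pos: [0.4856, -0.2098, 0.0481]
orientation: [-3.131, 0.232, 0.008]
force: [-0.8, 0.2, 0.2]
opening: 0.0006
gripper_force: 0.0
```

Call:
{"op": "move_arm", "data": {"plan": [[0, 0, 0, 0, -0.3, 0, 0], [0, 0, 0, 0, -0.3, 0, 0], [0, 0, 0, 0, -0.3, 0, 0], [0, 0, 0, 0, -0.25, 0, 0], [0, 0, 0, 0, -0.2, 0, 0], [0, 0, 0, 0, -0.2, 0, 0], [0, 0, 0, 0, -0.2, 0, 0], [0, 0, 0, 0, -0.2, 0, 0], [0, 0, 0, 0, 0, 0, 0], [0, 0, 0, 0, 0, 0, 0]]}}

```text
t: 41.3
tool_pos: [0.4946, -0.1623, 0.0506]
orientation: [-3.132, 0.231, 0.002]
force: [0.3, -0.1, -0.7]
opening: 0.0007
gripper_force: 0.0
```

```bash
python3 - <<'E'
from h import *
go(fx(-.050,-.0945,.051),-98.5); print(tofx(read_state()['tool_pos']))
E
```

```text
pos [ 0.4946 -0.1623  0.0506] yaw -98.45 tilt [-0.001  0.001] q6 1.3 F [ 0.3 -0.1 -0.7] open 0.0007 gf 0.0 t 41.3
shift now [ 0.03 -0.5  -0.01] after turn [ 0.03 -0.5  -0.02] turnz 0.01 or other way
[-0.05086309 -0.10695154]
```

```bash
cat > bar.py <<'E'
from h import *
s=read_state(); print('F',s['force'].round(1),'fxt',tofx(s['tool_pos']).round(4),s['tool_pos'][2].round(4))
c=snap('scene'); W=c['W'];Z=W[...,2]; F=(W[...,:2]-O)@np.c_[EX,EY]
m=(Z>.054)&(Z<.0625)&(F[...,1]<-.05)&(F[...,1]>-.16)
for lo,hi in((.027,.04),(.068,.076)):
    k=m&(F[...,0]>lo)&(F[...,0]<hi); y=F[...,1][k]; print('bar y',len(y),np.percentile(y,[5,50,95]).round(4))
for x in(-.054,.054):
    k=(Z>.0585)&(Z<.068)&(abs(F[...,0]-x)<.008)&(F[...,1]>-.1)&(F[...,1]<.063); y=F[...,1][k]; print('stub y',len(y),np.percentile(y,[1,99]).round(4))
E
python3 bar.py
```

```text
F [ 0.3 -0.1 -0.7] fxt [-0.0509 -0.107 ] 0.0506
bar y 38 [-0.0887 -0.0812 -0.0768]
bar y 21 [-0.0872 -0.0816 -0.0763]
stub y 345 [-0.0897  0.0557]
stub y 429 [-0.086   0.0563]
```

Call:
{"op": "move_arm", "data": {"plan": [[0, 0, 0, 0, -0.1, 0, 0], [0, 0, 0, 0, -0.1, 0, 0], [0, 0, 0, 0, -0.1, 0, 0], [0, 0, 0, 0, -0.1, 0, 0], [0, 0, 0, 0, 0, 0, 0], [0, 0, 0, 0, 0, 0, 0], [0, 0, 0, 0, 0, 0, 0], [0, 0, 0, 0, 0, 0, 0], [0, 0, 0, 0, 0, 0, 0], [0, 0, 0, 0, 0, 0, 0]]}}

```text
t: 42.35
tool_pos: [0.4968, -0.1528, 0.0513]
orientation: [-3.133, 0.232, -0.001]
force: [0.8, -0.6, -0.2]
opening: 0.0004
gripper_force: 0.0
```

```bash
python3 bar.py
```

```text
F [ 0.8 -0.6 -0.2] fxt [-0.0501 -0.0973] 0.0513
bar y 38 [-0.0783 -0.072  -0.0682]
bar y 24 [-0.0782 -0.0727 -0.0683]
stub y 342 [-0.0804  0.0606]
stub y 438 [-0.0766  0.0613]
```

Call:
{"op": "move_arm", "data": {"plan": [[0, 0, 0, 0, -0.04, 0, 0], [0, 0, 0, 0, -0.04, 0, 0], [0, 0, 0, 0, 0, 0, 0], [0, 0, 0, 0, 0, 0, 0], [0, 0, 0, 0, 0, 0, 0], [0, 0, 0, 0, 0, 0, 0], [0, 0, 0, 0, 0, 0, 0], [0, 0, 0, 0, 0, 0, 0], [0, 0, 0, 0, 0, 0, 0], [0, 0, 0, 0, 0, 0, 0]]}}

```text
t: 43.4
tool_pos: [0.497, -0.151, 0.0513]
orientation: [3.133, -0.232, 0.0]
force: [0.7, -4.2, 1.2]
opening: 0.0006
gripper_force: 2.2
```

Call:
{"op": "move_arm", "data": {"plan": [[0, 0, 0, 0, -0.02, 0, 0], [0, 0, 0, 0, -0.02, 0, 0], [0, 0, 0, 0, 0, 0, 0], [0, 0, 0, 0, 0, 0, 0], [0, 0, 0, 0, 0, 0, 0], [0, 0, 0, 0, 0, 0, 0], [0, 0, 0, 0, 0, 0, 0], [0, 0, 0, 0, 0, 0, 0], [0, 0, 0, 0, 0, 0, 0], [0, 0, 0, 0, 0, 0, 0]]}}

```text
t: 44.4
tool_pos: [0.497, -0.1499, 0.0511]
orientation: [-3.133, 0.232, -0.0]
force: [1.5, -3.0, 1.7]
opening: 0.0006
gripper_force: 1.5
```

```bash
python3 bar.py
```

```text
F [ 1.5 -3.   1.7] fxt [-0.0503 -0.0944] 0.0511
bar y 39 [-0.0759 -0.0694 -0.0644]
bar y 25 [-0.0754 -0.0695 -0.0647]
stub y 334 [-0.0769  0.0611]
stub y 421 [-0.0742  0.061 ]
```

Call:
{"op": "move_arm", "data": {"plan": [[0, 0, 0, 0, -0.02, 0, 0], [0, 0, 0, 0, -0.02, 0, 0], [0, 0, 0, 0, 0, 0, 0], [0, 0, 0, 0, 0, 0, 0], [0, 0, 0, 0, 0, 0, 0], [0, 0, 0, 0, 0, 0, 0], [0, 0, 0, 0, 0, 0, 0], [0, 0, 0, 0, 0, 0, 0], [0, 0, 0, 0, 0, 0, 0], [0, 0, 0, 0, 0, 0, 0]]}}

```text
t: 45.45
tool_pos: [0.4971, -0.149, 0.0511]
orientation: [3.133, -0.232, 0.0]
force: [0.8, -4.5, 2.1]
opening: 0.0006
gripper_force: 2.3
```

Call:
{"op": "move_arm", "data": {"plan": [[0, 0, 0, 0, -0.02, 0, 0], [0, 0, 0, 0, -0.02, 0, 0], [0, 0, 0, 0, 0, 0, 0], [0, 0, 0, 0, 0, 0, 0], [0, 0, 0, 0, 0, 0, 0], [0, 0, 0, 0, 0, 0, 0], [0, 0, 0, 0, 0, 0, 0], [0, 0, 0, 0, 0, 0, 0], [0, 0, 0, 0, 0, 0, 0], [0, 0, 0, 0, 0, 0, 0]]}}

```text
t: 46.45
tool_pos: [0.4973, -0.1479, 0.0511]
orientation: [-3.133, 0.232, 0.0]
force: [1.2, -3.0, 1.5]
opening: 0.0006
gripper_force: 1.5
```

```bash
python3 bar.py
```

```text
F [ 1.2 -3.   1.5] fxt [-0.0503 -0.0923] 0.0511
bar y 39 [-0.0739 -0.0679 -0.0631]
bar y 23 [-0.0744 -0.068  -0.0631]
stub y 326 [-0.0754  0.0611]
stub y 423 [-0.0724  0.0615]
```

Call:
{"op": "move_arm", "data": {"plan": [[0, 0, 0, 0, -0.02, 0, 0], [0, 0, 0, 0, -0.02, 0, 0], [0, 0, 0, 0, 0, 0, 0], [0, 0, 0, 0, 0, 0, 0], [0, 0, 0, 0, 0, 0, 0], [0, 0, 0, 0, 0, 0, 0], [0, 0, 0, 0, 0, 0, 0], [0, 0, 0, 0, 0, 0, 0], [0, 0, 0, 0, 0, 0, 0], [0, 0, 0, 0, 0, 0, 0]]}}

```text
t: 47.5
tool_pos: [0.4973, -0.1476, 0.0511]
orientation: [3.132, -0.232, -0.0]
force: [0.9, -6.3, 0.7]
opening: 0.0004
gripper_force: 3.2
```

Call:
{"op": "move_arm", "data": {"plan": [[0, 0, 0, 0, -0.02, 0, 0], [0, 0, 0, 0, -0.02, 0, 0], [0, 0, 0, 0, 0, 0, 0], [0, 0, 0, 0, 0, 0, 0], [0, 0, 0, 0, 0, 0, 0], [0, 0, 0, 0, 0, 0, 0], [0, 0, 0, 0, 0, 0, 0], [0, 0, 0, 0, 0, 0, 0], [0, 0, 0, 0, 0, 0, 0], [0, 0, 0, 0, 0, 0, 0]]}}

```text
t: 48.5
tool_pos: [0.4973, -0.1475, 0.0512]
orientation: [3.131, -0.232, -0.0]
force: [-0.7, -11.1, 1.1]
opening: 0.0004
gripper_force: 5.4
```

```bash
python3 bar.py
```

```text
F [ -0.7 -11.1   1.1] fxt [-0.0503 -0.092 ] 0.0512
bar y 35 [-0.0738 -0.068  -0.0629]
bar y 24 [-0.0748 -0.0672 -0.0623]
stub y 327 [-0.0747  0.0612]
stub y 422 [-0.0726  0.0617]
```

Call:
{"op": "move_arm", "data": {"plan": [[0, 0, 0, 0, 0.1, 0, 0], [0, 0, 0, 0, 0.4, 0, 0], [0, 0, 0, 0, 0.3, -0.9, 0], [0, 0, 0, 0, 0.3, -0.9, 0], [0, 0, 0, 0, 0, -0.9, 0], [0, 0, 0, 0, 0, -0.9, 0], [0, 0, 0, 0, 0, -0.9, 0], [0, 0, 0, 0, 0, -0.7, 0], [0, 0, 0, 0, 0, 0, 0], [0, 0, 0, 0, 0, 0, 0]]}}

```text
t: 49.55
tool_pos: [0.4933, -0.1732, 0.1805]
orientation: [-3.133, 0.232, 0.001]
force: [-0.2, -0.2, -0.0]
opening: 0.0005
gripper_force: 0.0
```

```bash
python3 - <<'E'
from h import *
import runpy; runpy.run_path('bar.py')
go(fx(.044,-.127,.17),-98.5); W=c0=None
c=snap('scene'); f=c['frame'].astype(int); W=c['W']; F=(W[...,:2]-O)@np.c_[EX,EY]
m=(f.max(-1)<60)&(W[...,2]>.095)&(W[...,2]<.14)&(abs(F[...,1]+.127)<.05)&(abs(F[...,0])<.06)
print('knob',m.sum(),F[m].mean(0).round(4),W[m][:,2].max())
save(c,'s10.png',(60,90,300,290),2.5)
E
```

```text
F [-0.2 -0.2 -0. ] fxt [-0.0505 -0.1179] 0.1805
bar y 36 [-0.0738 -0.0674 -0.0627]
bar y 24 [-0.0741 -0.0674 -0.0625]
stub y 335 [-0.0701  0.0617]
stub y 435 [-0.0726  0.0615]
pos [ 0.4928 -0.1729  0.1797] yaw -98.48 tilt [-0.002  0.001] q6 1.28 F [-0.2  0.8 -0.4] open 0.0005 gf 0.0 t 49.6
shift now [3.8  0.37 0.38] after turn [3.8  0.37 0.39] turnz 0.0 or other way
knob 113 [ 0.0077 -0.1239] 0.1361683845873489
```

View pics/s10.png

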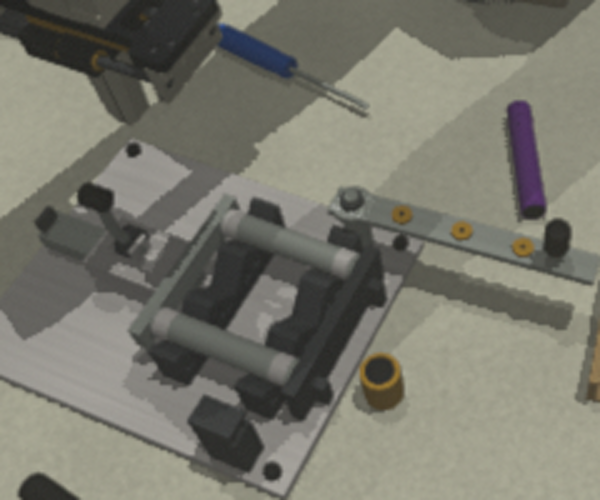

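The crop shows both stubs butted against the fence, with the crossbar on their ends. The lever knob is up at (95,197). I'll position the closed fingers on the far side of the knob.

Call:
{"op": "move_arm", "data": {"plan": [[0, 0, 0, 0.95, 0.08, 0, 0], [0, 0, 0, 0.95, 0.08, 0, 0], [0, 0, 0, 0.95, 0.08, 0, 0], [0, 0, 0, 0.95, 0.08, 0, 0], [0, 0, 0, 0, 0, 0.7, 0], [0, 0, 0, 0, 0, 0.7, 0], [0, 0, 0, 0, 0, 0.6, 0], [0, 0, 0, 0, 0, 0, 0], [0, 0, 0, 0, 0, 0, 0], [0, 0, 0, 0, 0, 0, 0]]}}

```text
t: 50.65
tool_pos: [0.5868, -0.1953, 0.1321]
orientation: [3.133, -0.232, 0.002]
force: [-0.0, -0.4, 0.8]
opening: 0.0001
gripper_force: 0.0
```

```bash
python3 - <<'E'
from h import *
go(fx(.044,-.126,.13),-98.5)
E
```

```text
pos [ 0.5868 -0.1953  0.1321] yaw -98.48 tilt [ 0.001 -0.001] q6 1.31 F [-0.  -0.4  0.8] open 0.0001 gf 0.0 t 50.6
shift now [-0.05 -0.    0.09] after turn [-0.05 -0.    0.09] turnz 0.0 or other way
```

Call:
{"op": "move_arm", "data": {"plan": [[0, 0, 0, -0.3, 0, 0.06, 0], [0, 0, 0, -0.3, 0, 0, 0], [0, 0, 0, -0.4, 0, 0, 0], [0, 0, 0, -0.4, 0, 0, 0], [0, 0, 0, -0.4, 0, 0, 0], [0, 0, 0, -0.4, 0, 0, 0], [0, 0, 0, -0.38, 0, 0.06, 0], [0, 0, 0, -0.38, 0, 0.06, 0], [0, 0, 0, -0.34, 0, 0.2, 0], [0, 0, 0, -0.34, 0, 0.22, 0]]}}

```text
t: 51.65
tool_pos: [0.4956, -0.1817, 0.1159]
orientation: [3.133, -0.232, 0.0]
force: [0.8, -0.8, -0.1]
opening: 0.0005
gripper_force: 0.3
```

```bash
python3 bar.py; python3 - <<'E'
from h import *
go(fx(-.059,-.126,.102),-98.5)
E
```

```text
F [ 0.8 -0.8 -0.1] fxt [-0.0469 -0.126 ] 0.1159
bar y 40 [-0.0737 -0.0669 -0.0622]
bar y 26 [-0.0731 -0.0668 -0.0628]
stub y 347 [-0.0725  0.0617]
stub y 416 [-0.071   0.0619]
pos [ 0.494  -0.1811  0.1144] yaw -98.48 tilt [-0.003  0.001] q6 1.27 F [-0.1  0.2 -0.7] open 0.0002 gf 0.3 t 51.7
shift now [-0.41  0.01  0.5 ] after turn [-0.41  0.01  0.49] turnz 0.0 or other way
```

Call:
{"op": "move_arm", "data": {"plan": [[0, 0, 0, -0.2, 0, 0.25, 0], [0, 0, 0, -0.2, 0, 0.25, 0], [0, 0, 0, -0.12, 0, 0.15, 0], [0, 0, 0, -0.1, 0, 0.15, 0], [0, 0, 0, -0.08, 0, 0.1, 0], [0, 0, 0, -0.06, 0, 0.1, 0], [0, 0, 0, 0, 0, 0.05, 0], [0, 0, 0, 0, 0, 0.05, 0], [0, 0, 0, 0, 0, 0, 0], [0, 0, 0, 0, 0, 0, 0]]}}

```text
t: 52.7
tool_pos: [0.4775, -0.1789, 0.0885]
orientation: [-3.133, 0.232, 0.0]
force: [-0.3, -0.4, 0.7]
opening: 0.0006
gripper_force: 0.0
```

```bash
python3 bar.py
```

```text
F [-0.3 -0.4  0.7] fxt [-0.0653 -0.1259] 0.0885
bar y 39 [-0.0734 -0.0666 -0.0621]
bar y 23 [-0.0742 -0.0671 -0.0633]
stub y 345 [-0.0724  0.0622]
stub y 418 [-0.0727  0.0618]
```

Call:
{"op": "move_arm", "data": {"plan": [[0, 0, 0, 0, 0, 0.05, 0], [0, 0, 0, 0, 0, 0.05, 0], [0, 0, 0, 0, 0, 0.02, 0], [0, 0, 0, 0, 0, 0, 0], [0, 0, 0, 0, 0, 0, 0], [0, 0, 0, 0, 0, 0, 0], [0, 0, 0, 0, 0, 0, 0], [0, 0, 0, 0, 0, 0, 0], [0, 0, 0, 0, 0, 0, 0], [0, 0, 0, 0, 0, 0, 0]]}}

```text
t: 53.75
tool_pos: [0.4776, -0.1789, 0.0856]
orientation: [3.133, -0.232, 0.0]
force: [0.3, 0.6, 0.4]
opening: -0.0
gripper_force: 0.0
```

```bash
python3 bar.py;  python3 - <<'E'
from h import *
c=snap('scene'); save(c,'s11.png',(60,120,220,260),3.5)
E
```

```text
F [0.3 0.6 0.4] fxt [-0.0653 -0.1259] 0.0856
bar y 37 [-0.0739 -0.0677 -0.0626]
bar y 25 [-0.0736 -0.0667 -0.0623]
stub y 344 [-0.0726  0.0614]
stub y 426 [-0.0715  0.0615]
```

View pics/s11.png

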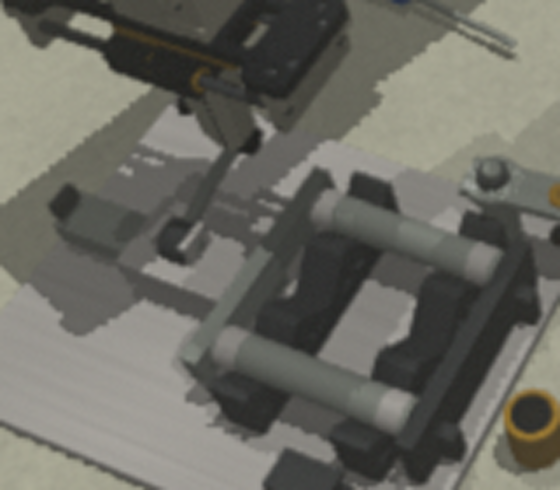

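The lever is low, with its knob at crop (245,140), but the finger feels no load. I'll lift, shift over the knob's middle and press from above.

Call:
{"op": "move_arm", "data": {"plan": [[0, 0, 0, 0, 0, -0.5, 0], [0, 0, 0, -0.35, 0, 0, 0], [0, 0, 0, 0, 0, 0.2, 0], [0, 0, 0, 0, 0, 0.1, 0], [0, 0, 0, 0, 0, 0.1, 0], [0, 0, 0, 0, 0, 0.05, 0], [0, 0, 0, 0, 0, 0, 0], [0, 0, 0, 0, 0, 0, 0], [0, 0, 0, 0, 0, 0, 0], [0, 0, 0, 0, 0, 0, 0]]}}

```text
t: 54.85
tool_pos: [0.4689, -0.1777, 0.087]
orientation: [3.133, -0.232, 0.0]
force: [-0.7, -0.0, 0.8]
opening: 0.0005
gripper_force: 0.0
```

```bash
python3 bar.py;  python3 - <<'E'
from h import *
c=snap('scene'); f=c['frame'].astype(int); W=c['W']; F=(W[...,:2]-O)@np.c_[EX,EY]
m=(f.max(-1)<60)&(W[...,2]>.045)&(W[...,2]<.085)&(abs(F[...,1]+.127)<.04)&(abs(F[...,0]+.075)<.03)
print('knob',m.sum(),F[m].mean(0).round(4),W[m][:,2].max(),W[m][:,2].mean())
E
```

```text
F [-0.7 -0.   0.8] fxt [-0.0739 -0.126 ] 0.087
bar y 38 [-0.0736 -0.0673 -0.0627]
bar y 25 [-0.073  -0.0676 -0.0631]
stub y 339 [-0.071   0.0615]
stub y 429 [-0.0708  0.0619]
knob 49 [-0.0693 -0.1221] 0.07955806316450743 0.06687381237612679
```

Call:
{"op": "move_arm", "data": {"plan": [[0, 0, 0, 0, 0, 0.04, 0], [0, 0, 0, 0, 0, 0.04, 0], [0, 0, 0, 0, 0, 0, 0], [0, 0, 0, 0, 0, 0, 0], [0, 0, 0, 0, 0, 0, 0], [0, 0, 0, 0, 0, 0, 0], [0, 0, 0, 0, 0, 0, 0], [0, 0, 0, 0, 0, 0, 0], [0, 0, 0, 0, 0, 0, 0], [0, 0, 0, 0, 0, 0, 0]]}}

```text
t: 55.95
tool_pos: [0.4689, -0.1777, 0.0853]
orientation: [3.133, -0.232, 0.0]
force: [-1.7, 0.7, 5.1]
opening: 0.0002
gripper_force: 2.8
```

Call:
{"op": "move_arm", "data": {"plan": [[0, 0, 0, 0, 0, 0.04, 0], [0, 0, 0, 0, 0, 0.04, 0], [0, 0, 0, 0, 0, 0, 0], [0, 0, 0, 0, 0, 0, 0], [0, 0, 0, 0, 0, 0, 0], [0, 0, 0, 0, 0, 0, 0], [0, 0, 0, 0, 0, 0, 0], [0, 0, 0, 0, 0, 0, 0], [0, 0, 0, 0, 0, 0, 0], [0, 0, 0, 0, 0, 0, 0]]}}

```text
t: 56.95
tool_pos: [0.469, -0.1778, 0.0847]
orientation: [3.133, -0.232, 0.0]
force: [-9.4, 3.7, 18.9]
opening: 0.0005
gripper_force: 9.3
```

```bash
python3 bar.py
```

```text
F [-9.4  3.7 18.9] fxt [-0.0738 -0.1261] 0.0847
bar y 39 [-0.0746 -0.0664 -0.0621]
bar y 25 [-0.0738 -0.0669 -0.0621]
stub y 342 [-0.072   0.0614]
stub y 427 [-0.0706  0.0617]
```

Call:
{"op": "move_arm", "data": {"plan": [[0, 0, 0, 0, 0, -0.3, 0], [0, 0, 0, 0, 0, -0.9, 0], [0, 0, 0, 0, 0, -0.9, 0], [0, 0, 0, 0, 0, -0.9, 0], [0, 0, 0, 0, 0, -0.9, 0], [0, 0, 0, 0, 0, -0.9, 40], [0, 0, 0, 0, -1, 0, 40], [0, 0, 0, 0, -1, 0, 40], [0, 0, 0, 0, -1, 0, 40], [0, 0, 0, 0, -1, 0, 40]]}}

```text
t: 58.0
tool_pos: [0.4836, -0.0778, 0.2028]
orientation: [-3.133, 0.233, -0.0]
force: [0.2, -0.0, 0.2]
opening: 0.036
gripper_force: 0.0
```

Call:
{"op": "move_arm", "data": {"plan": [[0, 0, 0, 0, -1, 0, 40], [0, 0, 0, 0, -1, 0, 40], [0, 0, 0, 0, -1, 0, 40], [0, 0, 0, 0, -1, 0, 40], [0, 0, 0, 0, -1, 0, 40], [0, 0, 0, 0, -1, 0, 40], [0, 0, 0, 0, -1, 0, 40], [0, 0, 0, 0, -1, 0, 40], [0, 0, 0, 0, -1, 0, 40], [0, 0, 0, 0, -1, 0, 40]]}}

```text
t: 59.0
tool_pos: [0.5204, 0.1696, 0.2026]
orientation: [3.133, -0.232, -0.0]
force: [0.8, 0.3, 0.1]
opening: 0.0404
gripper_force: 0.0
```

Call:
{"op": "move_arm", "data": {"plan": [[0, 0, -1, 0, 0, 0, 40], [0, 0, -1, 0, 0, 0, 40], [0, 0, -1, 0, 0, 0, 40], [0, 0, -1, 0, 0, 0, 40], [0, 0, -1, 0, 0, 0, 40], [0, 0, -1, 0, 0, 0, 40], [0, 0, -1, 0, 0, 0, 40], [0, 0, -1, 0, 0, 0, 40], [0, 0, -1, 0, 0, 0, 40], [0, 0, -1, 0, 0, 0, 40]]}}

```text
t: 60.0
tool_pos: [0.5203, 0.1685, 0.2026]
orientation: [-2.826, -1.372, 0.0]
force: [-0.0, -0.4, -0.8]
opening: 0.0401
gripper_force: 0.0
```

Call:
{"op": "move_arm", "data": {"plan": [[0, 0, -1, 0, 0, 0, 40], [0, 0, -1, 0, 0, 0, 40], [0, 0, -1, 0, 0, 0, 40], [0, 0, -1, 0, 0, 0, 40], [0, 0, -1, 0, 0, 0, 40], [0, 0, -0.4, 0, 0, 0, 40], [0, 0, 0, 0, 0, 0, 40], [0, 0, 0, 0, 0, 0, 40], [0, 0, 0, 0, 0, 0, 40], [0, 0, 0, 0, 0, 0, 40]]}}

```text
t: 61.0
tool_pos: [0.5204, 0.1685, 0.2029]
orientation: [2.337, 2.1, -0.0]
force: [0.3, 0.5, -0.5]
opening: 0.0399
gripper_force: 0.0
```

```bash
python3 bar.py; python3 - <<'E'
from h import *
go([.483,.1735,.15],-6)
for n in('scene','top'):
    c=snap(n); f=c['frame'].astype(int); W=c['W']
    m=(f.max(-1)<70)&(W[...,2]>.09)&(W[...,2]<.125)&(abs(W[...,0]-.483)<.04)&(abs(W[...,1]-.1735)<.04)
    print(n,'sknob',m.sum(),W[m].mean(0).round(4))
    F=(W[...,:2]-O)@np.c_[EX,EY]
    m=(f.max(-1)<60)&(W[...,2]>.045)&(W[...,2]<.14)&(abs(F[...,1]+.127)<.03)&(F[...,0]<.03)&(F[...,0]>-.11)
    print('cam',m.sum(),F[m].mean(0).round(4),W[m][:,2].max())
E
```

```text
F [ 0.3  0.5 -0.5] fxt [-0.0742  0.224 ] 0.2029
bar y 38 [-0.0731 -0.0668 -0.0628]
bar y 23 [-0.0732 -0.068  -0.0629]
stub y 337 [-0.0718  0.0615]
stub y 425 [-0.0714  0.0616]
pos [0.5204 0.1686 0.2028] yaw -6.1 tilt [-0. -0.] q6 0.33 F [-0.2 -0.4 -1.3] open 0.0398 gf 0.0 t 61.0
shift now [ 0.04 -1.51  2.11] after turn [ 0.04 -1.51  2.11] turnz -0.02 or other way
scene sknob 15 [0.4904 0.1729 0.0942]
cam 75 [-0.06   -0.1244] 0.0746436937795865
top sknob 0 [nan nan nan]
cam 84 [-0.0762 -0.1275] 0.08060697353652115<stdin>:6: RuntimeWarning: Mean of empty slice.
  ret = um.true_divide(
```

Call:
{"op": "move_arm", "data": {"plan": [[0, 0, 0, 0.04, -0.7, 0, 48], [0, 0, 0, 0, -0.7, 0, 48], [0, 0, 0, 0, 0, 0.9, 48], [0, 0, 0, 0, 0, 0.9, 48], [0, 0, 0, 0, 0, 0.9, 48], [0, 0, 0, 0, 0, 0.9, 48], [0, 0, 0, 0, 0, 0.6, 48], [0, 0, 0, 0, 0, 0, 15], [0, 0, 0, 0, 0, 0, 15], [0, 0, 0, 0, 0, 0, 15]], "force": 15}}

```text
t: 62.15
tool_pos: [0.4867, 0.1735, 0.0993]
orientation: [2.335, 2.1, 0.003]
force: [-1.8, 0.7, -1.0]
opening: 0.0286
gripper_force: 0.3
```

```bash
python3 - <<'E'
from h import *
s=read_state(); d=s['tool_pos'][:2]-[.468,-.0095]; print(np.hypot(*d),np.degrees(np.arctan2(d[1],d[0]))+8.5)
go([.4845,.1735,.098],-6)
E
```

```text
0.18396163011339475 92.67684742192243
pos [0.4867 0.1735 0.0993] yaw -6.08 tilt [0.002 0.001] q6 0.35 F [-1.8  0.7 -1. ] open 0.0286 gf 0.3 t 62.1
shift now [-0.01 -0.09  0.05] after turn [-0.01 -0.09  0.05] turnz -0.01 or other way
```

Call:
{"op": "move_arm", "data": {"plan": [[0, 0, 0, 0, 0, 0, 15], [0, 0, 0, 0, 0, 0, 15], [0, 0, 0, -0.04, 0.76, 0, 15], [0, 0, 1, 0, 0, 0, 15], [0, 0, 0, -0.04, 0.76, 0, 15], [0, 0, 1, 0, 0, 0, 15], [0, 0, 0, -0.04, 0.76, 0, 15], [0, 0, 1, 0, 0, 0, 15], [0, 0, 0, -0.04, 0.76, 0, 15], [0, 0, 1, 0, 0, 0, 15]]}}

```text
t: 63.15
tool_pos: [0.5597, 0.1492, 0.0987]
orientation: [2.722, 1.567, 0.004]
force: [1.4, 1.2, 1.2]
opening: 0.0216
gripper_force: 15.0
```

Call:
{"op": "move_arm", "data": {"plan": [[0, 0, 0, -0.04, 0.76, 0, 15], [0, 0, 1, 0, 0, 0, 15], [0, 0, 0, -0.04, 0.76, 0, 15], [0, 0, 1, 0, 0, 0, 15], [0, 0, 0, -0.04, 0.76, 0, 15], [0, 0, 1, 0, 0, 0, 15], [0, 0, 0, -0.04, 0.76, 0, 15], [0, 0, 1, 0, 0, 0, 15], [0, 0, 0, -0.04, 0.76, 0, 15], [0, 0, 1, 0, 0, 0, 15]]}}

```text
t: 64.15
tool_pos: [0.6261, 0.0804, 0.0985]
orientation: [3.032, 0.814, 0.003]
force: [2.5, -1.2, 1.3]
opening: 0.0215
gripper_force: 15.0
```

```bash
python3 - <<'E'
from h import *
s=read_state(); d=s['tool_pos'][:2]-[.468,-.0095]; a=np.arctan2(d[1],d[0]); print(np.hypot(*d),np.degrees(a)+8.5)
go([.468+.183*np.cos(a),-.0095+.183*np.sin(a),.098],np.degrees(a)-90)
E
```

```text
0.1819283788376138 38.12439815101958
pos [0.6261 0.0804 0.0985] yaw -59.94 tilt [ 0.002 -0.001] q6 1.09 F [ 2.5 -1.2  1.3] open 0.0215 gf 15.0 t 64.2
shift now [0.04 0.   0.02] after turn [ 0.04 -0.    0.02] turnz 0.07 or other way
```

Call:
{"op": "move_arm", "data": {"plan": [[0, 0, 0, -0.04, 0.76, 0, 15], [0, 0, 1, 0, 0, 0, 15], [0, 0, 0, -0.04, 0.76, 0, 15], [0, 0, 1, 0, 0, 0, 15], [0, 0, 0, -0.04, 0.76, 0, 15], [0, 0, 1, 0, 0, 0, 15], [0, 0, 0, -0.04, 0.76, 0, 15], [0, 0, 1, 0, 0, 0, 15], [0, 0, 0, -0.04, 0.76, 0, 15], [0, 0, 1, 0, 0, 0, 15]], "force": 25}}

```text
t: 65.15
tool_pos: [0.6494, -0.0121, 0.0984]
orientation: [3.14, 0.005, 0.003]
force: [1.9, -4.3, 2.1]
opening: 0.0216
gripper_force: 25.0
```

```bash
python3 bar.py; python3 - <<'E'
from h import *
s=read_state(); d=s['tool_pos'][:2]-[.468,-.0095]; a=np.arctan2(d[1],d[0]); print(np.hypot(*d),np.degrees(a)+8.5)
a=np.deg2rad(-8.5)
go([.468+.182*np.cos(a),-.0095+.182*np.sin(a),.098],np.degrees(a)-90)
E
```

```text
F [ 1.9 -4.3  2.1] fxt [0.08   0.0644] 0.0984
bar y 20 [-0.0734 -0.0687 -0.063 ]
0.18143593242852293 7.802659106481614
pos [ 0.6494 -0.0117  0.0984] yaw -90.36 tilt [ 0.002 -0.002] q6 1.48 F [ 3.8 -2.6  1.1] open 0.0217 gf 25.0 t 65.2
shift now [-0.05  0.99  0.02] after turn [0.09 0.99 0.02] turnz 1.36 or other wayTraceback (most recent call last):
  File "bar.py", line 6, in <module>
    k=m&(F[...,0]>lo)&(F[...,0]<hi); y=F[...,1][k]; print('bar y',len(y),np.percentile(y,[5,50,95]).round(4))
                                                                         ~~~~~~~~~~~~~^^^^^^^^^^^^^
    return _quantile_unchecked(
        a, q, axis, out, overwrite_input, method, keepdims, weights)
    return _ureduce(a,
                    func=_quantile_ureduce_func,
    ...<5 lines>...
                    overwrite_input=overwrite_input,
                    method=method)
    r = func(a, **kwargs)
    result = _quantile(arr,
                       quantiles=q,
    ...<2 lines>...
                       out=out,
                       weights=wgt)
    slices_having_nans = np.isnan(arr[-1, ...])
                                  ~~~^^^^^^^^^
IndexError: index -1 is out of bounds for axis 0 with size 0
```

Call:
{"op": "move_arm", "data": {"plan": [[0, 0, 0, -0.01, 0.3, 0, 15], [0, 0, 0.4, 0, 0, 0, 15], [0, 0, 0, -0.01, 0.3, 0, 15], [0, 0, 0.4, 0, 0, 0, 15], [0, 0, 0, 0, 0.2, 0, 15], [0, 0, 0.4, 0, 0, 0, 15], [0, 0, 0, 0, 0.1, 0, 15], [0, 0, 0.15, 0, 0, 0, 15], [0, 0, 0, 0, 0, 0, 15], [0, 0, 0, 0, 0, 0, 15]]}}

```text
t: 66.2
tool_pos: [0.6473, -0.0314, 0.0984]
orientation: [3.133, -0.221, 0.002]
force: [5.3, -4.0, 3.7]
opening: 0.0213
gripper_force: 25.0
```

```bash
cat > st.py <<'E'
from h import *
s=read_state(); d=s['tool_pos'][:2]-[.468,-.0095]; a=np.arctan2(d[1],d[0]); print(np.hypot(*d),np.degrees(a)+8.5)
a=np.deg2rad(-8.5)
go([.468+.182*np.cos(a),-.0095+.182*np.sin(a),.098],np.degrees(a)-90)
E
python3 st.py
```

```text
0.18059631603348086 1.5319988989496274
pos [ 0.6473 -0.0314  0.0984] yaw -98.06 tilt [ 0.001 -0.001] q6 1.58 F [ 5.3 -4.   3.7] open 0.0213 gf 25.0 t 66.2
shift now [0.06 0.19 0.02] after turn [0.06 0.19 0.02] turnz 0.07 or other way
```

Call:
{"op": "move_arm", "data": {"plan": [[0, 0, 0.07, 0.02, 0.08, 0, 15], [0, 0, 0, 0.02, 0.06, 0, 15], [0, 0, 0, 0, 0, 0, 15], [0, 0, 0, 0, 0, 0, 15], [0, 0, 0, 0, 0, 0, 15], [0, 0, 0, 0, 0, 0, 15], [0, 0, 0, 0, 0, 0, 15], [0, 0, 0, 0, 0, 0, 15], [0, 0, 0, 0, 0, 0, 15], [0, 0, 0, 0, 0, 0, 15]]}}

```text
t: 67.2
tool_pos: [0.6469, -0.0341, 0.0983]
orientation: [3.133, -0.233, -0.001]
force: [0.4, -0.5, 6.8]
opening: 0.0217
gripper_force: 25.0
```

```bash
python3 st.py
```

```text
0.18060512135526002 0.6609780259071565
pos [ 0.6469 -0.0341  0.0983] yaw -98.49 tilt [-0. -0.] q6 1.59 F [ 0.4 -0.5  6.8] open 0.0217 gf 25.0 t 67.2
shift now [0.06 0.08 0.01] after turn [0.06 0.08 0.01] turnz 0.0 or other way
```

Call:
{"op": "move_arm", "data": {"plan": [[0, 0, 0, 0, 0.05, 0, 15], [0, 0, 0, 0, 0.05, 0, 15], [0, 0, 0, 0, 0, 0, 15], [0, 0, 0, 0, 0, 0, 15], [0, 0, 0, 0, 0, 0, 15], [0, 0, 0, 0, 0, 0, 15], [0, 0, 0, 0, 0, 0, 15], [0, 0, 0, 0, 0, 0, 15], [0, 0, 0, 0, 0, 0, 15], [0, 0, 0, 0, 0, 0, 15]]}}

```text
t: 68.2
tool_pos: [0.6466, -0.0363, 0.0983]
orientation: [-3.133, 0.233, 0.001]
force: [0.5, -0.1, 7.5]
opening: 0.0214
gripper_force: 25.0
```

```bash
python3 st.py
```

```text
0.1806069219761404 -0.046500712150246315
pos [ 0.6466 -0.0363  0.0983] yaw -98.5 tilt [-0.  0.] q6 1.58 F [ 0.5 -0.1  7.5] open 0.0214 gf 25.0 t 68.2
shift now [ 0.06 -0.01  0.01] after turn [ 0.06 -0.01  0.01] turnz -0.0 or other way
```

Call:
{"op": "move_arm", "data": {"plan": [[0, 0, 0, 0, 0.04, 0, 15], [0, 0, 0, 0, 0.04, 0, 15], [0, 0, 0, 0, 0, 0, 15], [0, 0, 0, 0, 0, 0, 15], [0, 0, 0, 0, 0, 0, 15], [0, 0, 0, 0, 0, 0, 15], [0, 0, 0, 0, 0, 0, 15], [0, 0, 0, 0, 0, 0, 15], [0, 0, 0, 0, 0, 0, 15], [0, 0, 0, 0, 0, 0, 15]]}}

```text
t: 69.2
tool_pos: [0.6464, -0.0379, 0.0984]
orientation: [-3.132, 0.233, 0.0]
force: [0.9, 1.5, 7.0]
opening: 0.0214
gripper_force: 25.0
```

Call:
{"op": "move_arm", "data": {"plan": [[0, 0, 0, 0, 0.04, 0, 15], [0, 0, 0, 0, 0.04, 0, 15], [0, 0, 0, 0, 0, 0, 15], [0, 0, 0, 0, 0, 0, 15], [0, 0, 0, 0, 0, 0, 15], [0, 0, 0, 0, 0, 0, 15], [0, 0, 0, 0, 0, 0, 15], [0, 0, 0, 0, 0, 0, 15], [0, 0, 0, 0, 0, 0, 15], [0, 0, 0, 0, 0, 0, 15]]}}

```text
t: 70.2
tool_pos: [0.6464, -0.038, 0.0983]
orientation: [-3.13, 0.231, -0.0]
force: [3.2, 9.5, 5.3]
opening: 0.0215
gripper_force: 25.0
```

```bash
python3 st.py
```

```text
0.18067365810878064 -0.5912708115168392
pos [ 0.6464 -0.038   0.0983] yaw -98.45 tilt [0.    0.003] q6 1.58 F [3.2 9.5 5.3] open 0.0215 gf 25.0 t 70.2
shift now [ 0.05 -0.07  0.01] after turn [ 0.05 -0.07  0.01] turnz 0.01 or other way
```

The end stop is reached: force is up and the position no longer changes. I'll relax, release and retreat.

Call:
{"op": "move_arm", "data": {"plan": [[0, 0, 0, 0, -0.06, 0, 15], [0, 0, 0, 0, 0, 0, 15], [0, 0, 0, 0, 0, 0, 40], [0, 0, 0, 0, 0, 0, 40], [0, 0, 0, 0, 0, 0, 40], [0, 0, 0, 0, 0, -0.8, 40], [0, 0, 0, 0, 0, -0.8, 40], [0, 0, 0, 0, 0, -0.8, 40], [0, 0, 0, 0, 0, -0.8, 40], [0, 0, 0, 0, 0, -0.8, 40]]}}

```text
t: 71.2
tool_pos: [0.6457, -0.039, 0.1979]
orientation: [3.133, -0.235, -0.003]
force: [0.2, 1.2, -0.8]
opening: 0.0401
gripper_force: 0.0
```

Call:
{"op": "move_arm", "data": {"plan": [[0, 0, 0, 0, -1, 0, 40], [0, 0, 0, 0, -1, 0, 40], [0, 0, 0, 0, -1, 0, 40], [0, 0, 0, 0, -1, 0, 40], [0, 0, 0, 0, -1, 0, 40], [0, 0, 0, 0, -1, 0, 40], [0, 0, 0, 0, -1, 0, 40], [0, 0, 0, 0, -1, 0, 40], [0, 0, 0, 0, -1, 0, 40], [0, 0, 0, 0, -1, 0, 40]]}}

```text
t: 72.2
tool_pos: [0.6833, 0.209, 0.197]
orientation: [3.132, -0.235, -0.003]
force: [0.1, -0.5, -0.3]
opening: 0.0399
gripper_force: 0.0
```

```bash
python3 bar.py;  python3 - <<'E'
from h import *
c=snap('scene'); save(c,'s12.png',(30,110,270,300),2.5)
E
```

```text
F [ 0.1 -0.5 -0.3] fxt [0.0809 0.2882] 0.197
bar y 38 [-0.0734 -0.0671 -0.0623]
bar y 23 [-0.0731 -0.0677 -0.0625]
stub y 258 [-0.071   0.0617]
stub y 277 [-0.0721  0.0627]
```

View pics/s12.png

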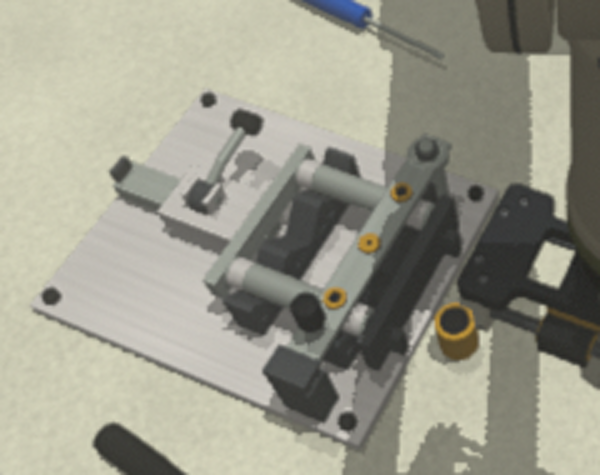

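The final view shows the lever down at (245,122), the bar against both stubs, and the strap across them with its tip under the keeper at (300,370). The coupling hasn't moved and the gripper is clear of everything.

```bash
python3 -c "
from plant import close_job
print(close_job())"
```

```text
the job is handed in; nothing more can be done
None
```

The job is handed in: both stubs in the rack are now in their own grooves and butted against the fence, the stop is locked with the cam lever fully down, the strap is home under its keeper, and the coupling, marker and purple look-alike were not touched.

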